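# Clear the offcuts from the cutting station

## Robot

A 6-joint arm with a two-finger parallel gripper is mounted at the origin on a cart in front of the work surface, level with it; the furniture and walls round the work are solid. World frame = base frame: x ahead of the robot, y to its left, z up, the work surface at z = 0. Lengths are in mm, angles in rad, forces in N, time in s.
With the tool pointing down it reaches from about 350 to 775 mm from the base axis. Payload 7.3 kg.
Tool frame: the origin (TCP) lies on the centre line of the jaws, within the pads' length; the fingertips stand 17 mm ahead of it and the grasp point (between the pads) lies 2 mm behind it; z points along the fingers, y is the line along which they close (so a half turn about z gives the same grasp; the last joint's range is limited). The gripper opens to 92 mm and grips with 3 to 60 N. Pads are 19 mm wide; open, the fingers measure 130 mm over their backs; the gripper's body (75 mm by 190 mm) begins 47 mm behind the grasp point.
Start: joints at [-1.426, 0.342, 1.524, -0, 1.275, -0.146], TCP at [150.549, -502.969, 243.741] pointing down, gripper open.
Joint ranges: [-2.53, 2.53], [-0.77, 2.02], [0.04, 2.7], [-1, 4.14], [0.28, 2.66], [-3.11, 3.11]. Speed limits (rad/s): [2.57, 2.57, 3.14, 3.14, 3.14, 3.14].

## Interface

Orientations are given as [roll, pitch, yaw] about the fixed x, y, z axes, in that order (R = Rz(yaw) Ry(pitch) Rx(roll)).
In Python, from plant import bot gives the robot as it stands. The module is installed in compiled form; this text tells all that it offers.
- The arm moves only by the shell command python3 -m pendant 'ROWS'. ROWS is JSON, a list of rows, each a list of 3 entries, a list of its own where there are three numbers: the shift along the world's x, y, z as a fraction of full scale, then the turn, a rotation vector about the world's x, y, z as a fraction of full scale, then the opening, from -1 (shut) to 1 (fully open), so that 0 is half open. In form: [[[tx, ty, tz], [rx, ry, rz], claw], ...]. A call has exactly 10 rows; each row shifts and turns the commanded pose from where the row before left it; what a row does not reach is not made up. Full scale, the value 1, is 30 mm for a shift and 0.12 rad for a turn. A row lasts 1/12 s, in which the tool goes at most 41.7 mm and 7.16 degrees, less where a joint would pass 70% of its speed; a pose out of reach is approached as far as the arm can. A call with a number of a shift or a turn outside -1 to 1 is refused whole. A call with a gripper value outside its range is refused whole. The fingers move at their own pace and stop on an object; the grip force is fixed at half the most. Time passes only in rows, so rows that do not move let the fingers close, or fill a call up. It gives the time, the measured TCP pose, the force, the opening and the grip force at its end, in the units of the state.
- bot.get_obs(): the state, without advancing time (a new reading comes with each control period).
- bot.capture(name): name is "scene" or "side" or "wrist"; returns the picture (420x560x3 uint8, blue, green, red); there is no depth.
- bot.camera_params(name): a dict with "fovy" (degrees; the focal length in pixels is half the picture's height over the tangent of half this angle, whatever the lens; pixels are square), "cx", "cy" (the principal point, pixels), "camera_from_world" (4x4, takes a point from world to camera coordinates). Camera axes: x right, y down, z forward; pixel columns grow to the right and rows downward; lengths in mm; the calibration is good to about 2 mm. A picture is of the moment at which its call begins: read the wrist's pose just before it. camera_params takes no time and is no camera call; for the wrist camera it gives the pose at the moment of the call.
- bot.close_job(): hands the job in; it is judged then, once.
The state is a dict: "time": time; "joint_positions": joint angles; "dq": joint speeds; "tau": joint torques, N m; "tool_pos": TCP position; "tcp_rot": TCP orientation; "contact_force": force on the tool from outside, world axes, zero at the start; "moment": the same for the moment, N m; "grip_width": finger opening in mm; "finger_force": force on a finger pad.
Only numpy, scipy, OpenCV 4.12 (cv2) and the standard library are available. Lean on these libraries where they do the work, as an engineer would, in place of code of your own. Each camera call takes 0.05 s, during which the arm holds its last target. There are 200 camera calls.

## Task

Clear the copper offcuts from the cutting station: first push the stiff stop carriage sideways off the deck, all the way to its end stop, then hold the scraper block and wipe every offcut over the open front edge into the pan standing there (keep your fingers off the offcuts while they lie on the deck). Then carry the pan by its handle to the red bin and tip it so that the offcuts slide into the bin; any offcut that went astray belongs in the bin too. Finish with the empty pan back in its place against the front of the station, the scraper standing on its rubber mat and the bin upright, and leave the bystanders (carton, coupling, side cutter) where they are.

Things in the scene. Friction and masses are not known exactly. Their poses are not given: they have to be found in the camera images.
- station: Fixed cutting station: grey block with a flat steel deck 165 (its x) x 136 (y) mm, surface at z = 45 mm. Origin on the work surface under the deck's centre, z up; -x is the front, an open edge at x = -82.5 mm that faces the robot, turned by the yaw. Side fences 12 mm above the deck, inner faces at y = +-61 mm, run its whole depth; no rear fence. A rail stands behind at x = 96 mm, top 44 mm high.
- carriage (a joint): Stiff stop carriage on the rail, slide in m: grows along the station's -y (rightward), knob at station y = 45 mm - value. Over the deck at the start; hidden end stop at 0.16, off the deck. Needs a steady push of about 7 N plus 25 N per m/s; stays where left. Its arm, 26 mm wide, passes 23 mm above the deck to a flag at station x = -17 mm, 40 mm wide, 15 mm above the deck.
- pan: Loose sheet-metal pan, 110 (its x) x 138 (y) mm, 0.25 kg, floor 3 mm, walls 35 mm high at the back (+x) and sides, no wall at -x (pouring lip, x = -55 mm). Origin under its centre, z up. Its place: in front of the station, same yaw, back wall 3 mm from the front face, so centre at station x = -140.5 mm, y = 0. Offcuts slide on it above 9 to 14 degrees of tilt. A black handle bar bridges it.
- pan_handle (a point): Centre of the pan's handle bar: 16 mm thick (pan x), 18 mm high, 138 mm free length (pan y), at pan x = -15 mm, 49 mm above the pan's underside; moves with the pan. Grip it across the 16 mm, from above.
- scraper: Loose scraper block standing upright, 0.25 kg: dark steel foot 34 (its x) x 80 (its y) mm, 22 mm high, with a flat rubber sole, and a beech grip rib above it 22 (x) x 60 (y) mm up to z = 60 mm. Origin at the centre of its underside, z up. Grip the rib across its 22 mm.
- mat: Fixed black rubber mat on which the scraper stands at the start, 90 (its x) x 130 (its y) x 3 mm; origin at the centre of its underside.
- bin: Loose red open-topped parts bin, empty, 0.5 kg, 230 (its x) x 102 (its y) x 100 mm high, walls 2 mm, its -x end wall only 34 mm high and the side walls sloping down to it. Origin at the centre of its underside; it stands with the low end towards the robot.
- carton: Bystander: small carton, 46x70x34 mm; origin at the centre of its underside.
- coupling: Bystander: beige hose coupling, 21x61x22 mm; origin at the centre of its underside.
- side_cutter: Bystander: small side cutter lying flat, 91x38x14 mm; origin at the centre of its underside.
- offcut_1: Loose copper busbar offcut, 20 x 14 x 9 mm high (its x, y, z), 22 g; origin at the centre of its underside. May be absent.
- offcut_2: Loose copper busbar offcut, 16 x 16 x 10 mm high (its x, y, z), 22 g; origin at the centre of its underside. May be absent.
- offcut_3: Loose copper busbar offcut, 22 x 15 x 9 mm high (its x, y, z), 22 g; origin at the centre of its underside. May be absent.
- offcut_4: Loose copper busbar offcut, 18 x 14 x 10 mm high (its x, y, z), 22 g; origin at the centre of its underside. May be absent.
- offcut_5: Loose copper busbar offcut, 20 x 16 x 10 mm high (its x, y, z), 22 g; origin at the centre of its underside. May be absent.
- offcut_6: Loose copper busbar offcut, 16 x 14 x 9 mm high (its x, y, z), 22 g; origin at the centre of its underside. May be absent.
- offcut_7: Loose copper busbar offcut, 18 x 16 x 9 mm high (its x, y, z), 22 g; origin at the centre of its underside. May be absent.
- carriage_knob (a point): Point on the vertical axis of the black round push knob that stands on the carriage's arm, at station x = 36 mm. The knob is 20 mm in diameter and reaches from 22 mm below this point to 18 mm above it; push it sideways.

How it is judged:
By the outcome, as a careful person would: the job done as asked, in the order asked, and still so for the second after the job is handed in, with the robot touching nothing.
Of offcut_1, offcut_2, offcut_3, offcut_4, offcut_5, offcut_6, offcut_7 only 4 to 7 are there at a start; the rules pass over those that are not, and their reading is None.
At some moment in a run one of scraper may be knocked a few centimetres aside while the robot is not near it.
It also fails if it takes over 210 s, if anything falls off the work surface, if the arm or the gripper's body presses on something with over 40 N, if the wrist force passes 120 N, or if a joint passes its speed limit or range.

## Working session

There is one attempt and no reset: what is moved stays moved. The work goes in short steps, Python scripts to look and compute and a shell command to move; the robot and the scene stay as the last step left them, time stands still between calls to the robot, and variables do not carry over. Pictures are saved under pics/ and viewed, at most 14 in all, crops included, and the job is handed in when it is done.

```bash
mkdir -p pics; cat > h.py <<'E'
import numpy as np, cv2
from plant import bot
def cam(n):
    p=bot.camera_params(n); f=210/np.tan(np.radians(p["fovy"])/2)
    return f,p["cx"],p["cy"],np.array(p["camera_from_world"])
def ray(c,u,v):
    f,cx,cy,T=c; R=T[:3,:3]; o=-R.T@T[:3,3]
    d=R.T@np.array([(u-cx)/f,(v-cy)/f,1]); return o,d
def atz(c,u,v,z):
    o,d=ray(c,u,v); return o+d*(z-o[2])/d[2]
def tri(a,b):
    A=[];y=[]
    for o,d in (a,b):
        d=d/np.linalg.norm(d); P=np.eye(3)-np.outer(d,d); A.append(P); y.append(P@o)
    return np.linalg.lstsq(np.vstack(A),np.hstack(y),rcond=None)[0]
def proj(c,X):
    f,cx,cy,T=c; q=T[:3,:3]@np.array(X)+T[:3,3]; return np.round([f*q[0]/q[2]+cx,f*q[1]/q[2]+cy],1)
def st():
    o=bot.get_obs(); print(o["time"],np.round(o["tool_pos"],1),np.round(o["tcp_rot"],3),"F",np.round(o["contact_force"],1),"w",np.round(o["grip_width"],1),"ff",o["finger_force"], np.round(o["joint_positions"],2))
E
python3 - <<'E'
from h import *
st()
for n in("scene","side"):
    im=bot.capture(n); cv2.imwrite(f"pics/{n}0.png",cv2.resize(im,(800,600),interpolation=cv2.INTER_CUBIC)); print(n,[np.round(x,3).tolist() for x in cam(n)])
E
```

```text
0.0 [ 150.5 -502.6  243. ] [-3.14  -0.     0.291] F [-0.2 -0.1  0.1] w 91.8 ff 0.0 [-1.43  0.34  1.53 -0.    1.28 -0.15]
scene [527.027, 279.402, 213.704, [[0.896, -0.444, 0.021, -528.919], [-0.207, -0.457, -0.865, 184.765], [0.394, 0.771, -0.501, 1337.372], [0.0, 0.0, 0.0, 1.0]]]
side [442.734, 285.079, 207.905, [[-0.847, -0.532, -0.021, 480.014], [-0.199, 0.354, -0.914, 214.46], [0.493, -0.769, -0.406, 929.481], [0.0, 0.0, 0.0, 1.0]]]
```

View pics/scene0.png

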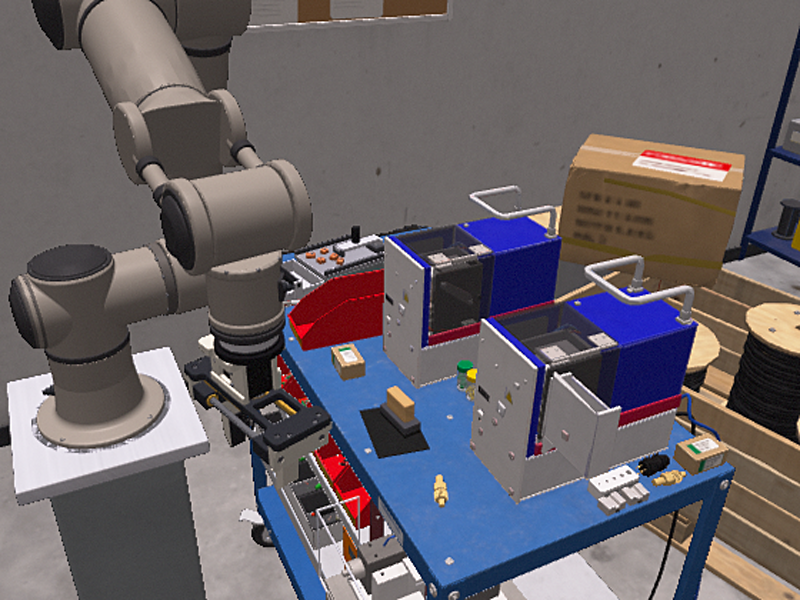

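View pics/side0.png

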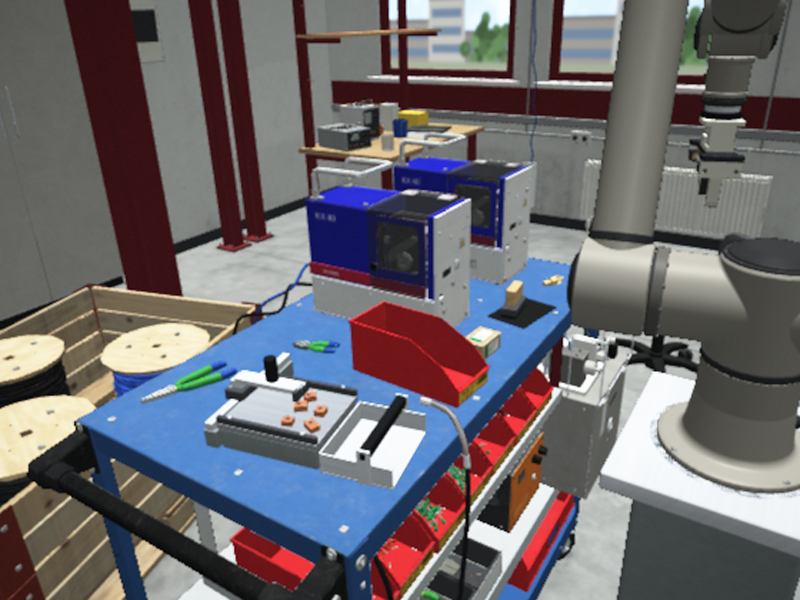

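The side view shows the station at about (285,410), five offcuts near (288–320, 396–426), the pan at (372,440) with handle ends (365,455) and (402,400). It also shows the knob at (270,368), the bin at (420,350), and the scraper on its mat at (515,295). In the scene view the scraper is at (398,405) and the coupling at (440,490).

```bash
python3 - <<'E'
from h import *
s=cam("side"); c=cam("scene"); k=.7
def S(n,u,v,z): print(n,np.round(atz(s,u*k,v*k,z),0))
def C(n,u,v,z): print(n,np.round(atz(c,u*k,v*k,z),0))
def T(n,a,b): print(n,"tri",np.round(tri(ray(s,a[0]*k,a[1]*k),ray(c,b[0]*k,b[1]*k)),0))
S("handle near",365,452,58);S("handle far",403,400,58)
S("pan lip near",390,484,0);S("pan lip far",424,432,0);S("pan back near",322,470,0)
S("knob top",270,357,98+0)
S("deck front near(fence top)",317,446,57);S("deck front far",357,390,57)
S("fence near back",215,415,57)
for u,v in((310,396),(298,406),(320,410),(288,421),(311,426)): S("off",u,v,55)
S("bin low near",465,402,34);S("bin low far",489,370,34);S("bin high near",350,315,100);S("bin high far",383,303,100)
T("scr top",(515,283),(398,391)); S("scr top",515,283,63);C("scr",398,391,63)
C("mat L",361,408,3);C("mat",372,457,3);C("mat",429,448,3);C("mat",410,400,3)
T("knob top",(270,357),(356,228)); S("carton",485,335,34);C("carton",348,349,34)
T("scr foot",(505,312),(385,425))
E
```

```text
handle near [410. 353.  58.]
handle far [433. 223.  58.]
pan lip near [386. 333.   0.]
pan lip far [406. 208.   0.]
pan back near [485. 357.   0.]
knob top [645. 277.  98.]
deck front near(fence top) [474. 375.  57.]
deck front far [510. 234.  57.]
fence near back [650. 394.  57.]
off [564. 282.  55.]
off [562. 312.  55.]
off [527. 304.  55.]
off [549. 349.  55.]
off [512. 341.  55.]
bin low near [367. 149.  34.]
bin low far [376.  42.  34.]
bin high near [625.  95. 100.]
bin high far [603.  23. 100.]
scr top tri [ 460. -255.   68.]
scr top [ 463. -266.   63.]
scr [ 464. -248.   63.]
mat L [ 418. -194.    3.]
mat [ 382. -321.    3.]
mat [ 477. -341.    3.]
mat [ 509. -210.    3.]
knob top tri [623. 298. 115.]
carton [438. -70.  34.]
carton [454. -51.  34.]
scr foot tri [ 457. -238.   -3.]
```

```bash
python3 -m pendant '[[[0.48,0.42,0.15],[0,0,0.42],1],[[0.48,0.42,0.15],[0,0,0.42],1],[[0.48,0.42,0.15],[0,0,0.42],1],[[0.48,0.42,0.15],[0,0,0.42],1],[[0.48,0.42,0.15],[0,0,0.42],1],[[0.48,0.42,0.15],[0,0,0.42],1],[[0.48,0.42,0.15],[0,0,0.42],1],[[0.48,0.42,0.15],[0,0,0.42],1],[[0.48,0.42,0.15],[0,0,0.42],1],[[0.48,0.42,0.15],[0,0,0.42],1]]'
python3 -m pendant '[[[0.4,0.42,0.15],[0,0,0.42],1],[[0.4,0.42,0.15],[0,0,0.42],1],[[0.4,0.42,0.15],[0,0,0.42],1],[[0.4,0.42,0.15],[0,0,0.42],1],[[0.4,0.42,0.15],[0,0,0.42],1],[[0.4,0.42,0.15],[0,0,0.42],1],[[0.4,0.42,0.15],[0,0,0.42],1],[[0.4,0.42,0.15],[0,0,0.42],1],[[0.4,0.42,0.15],[0,0,0.42],1],[[0.4,0.42,0.15],[0,0,0.42],1]]'
python3 - <<'E'
from h import *
st(); c=cam("wrist"); im=bot.capture("wrist"); cv2.imwrite("pics/w1.png",im); np.savez("w1.npz",T=c[3],f=c[0],cx=c[1],cy=c[2])
print(np.round(c[3],3).tolist(),c[:3])
E
```

```text
time: 0.93
tool_pos: [295.1, -376.1, 288.6]
tcp_rot: [-3.141, -0.0, 0.797]
contact_force: [0.6, -0.8, 0.2]
grip_width: 91.8
finger_force: 0.0
time: 1.77
tool_pos: [414.9, -250.1, 333.6]
tcp_rot: [-3.141, -0.0, 1.301]
contact_force: [-0.4, -1.0, 0.1]
grip_width: 91.6
finger_force: 0.0
1.7667 [ 414.9 -250.1  333.6] [-3.141 -0.     1.301] F [-0.4 -1.   0.1] w 91.6 ff 0.0 [-0.7   0.21  1.46  0.    1.47 -0.43]
[[0.964, -0.267, -0.001, -466.423], [-0.257, -0.93, 0.261, -181.839], [-0.07, -0.252, -0.965, 442.756], [0.0, 0.0, 0.0, 1.0]] (np.float64(304.4547577242672), 276.666038969945, 208.06290162067305)
```

```bash
python3 -m pendant '[[[0,0.95,0],[0,0,0.2],1],[[0,0.95,0],[0,0,0.2],1],[[0,0.95,0],[0,0,0.2],1],[[0,0.95,0],[0,0,0.2],1],[[0,0.95,0],[0,0,0.2],1],[[0,0.95,0],[0,0,0.2],1],[[0,0.95,0],[0,0,0.2],1],[[0,0.95,0],[0,0,0.2],1],[[0,0.95,0],[0,0,0.2],1],[[0,0.95,0],[0,0,0.2],1]]'
python3 -m pendant '[[[0.2,0.95,0],[0,0,0.2],1],[[0.2,0.95,0],[0,0,0.2],1],[[0.2,0.95,0],[0,0,0.2],1],[[0.2,0.95,0],[0,0,0.2],1],[[0.2,0.95,0],[0,0,0.2],1],[[0.2,0.95,0],[0,0,0.2],1],[[0.2,0.95,0],[0,0,0.2],1],[[0.2,0.95,0],[0,0,0.2],1],[[0.2,0.95,0],[0,0,0.2],1],[[0,0,0],[0,0,0],1]]'
python3 - <<'E'
from h import *
st(); c=cam("wrist"); im=bot.capture("wrist"); cv2.imwrite("pics/w2.png",im); np.savez("w2.npz",T=c[3],f=c[0],cx=c[1],cy=c[2])
print(np.round(c[3],3).tolist())
a=cv2.imread("pics/w1.png"); cv2.imwrite("pics/w12.png",cv2.resize(np.hstack([a,im]),(800,300),interpolation=cv2.INTER_AREA))
E
```

```text
time: 2.65
tool_pos: [414.1, 35.1, 333.5]
tcp_rot: [-3.141, 0.0, 1.539]
contact_force: [0.9, 0.2, 0.7]
grip_width: 91.8
finger_force: 0.0
time: 3.48
tool_pos: [468.7, 294.2, 332.4]
tcp_rot: [-3.14, -0.001, 1.759]
contact_force: [-0.7, -0.6, -0.7]
grip_width: 91.8
finger_force: 0.0
3.4833 [468.7 294.2 332.4] [-3.140e+00 -1.000e-03  1.759e+00] F [-0.7 -0.6 -0.7] w 91.8 ff 0.0 [0.42 0.35 1.28 0.   1.52 0.23]
[[0.983, 0.186, -0.002, -515.029], [0.18, -0.949, 0.26, 139.317], [0.047, -0.256, -0.966, 528.654], [0.0, 0.0, 0.0, 1.0]]
```

View pics/w12.png

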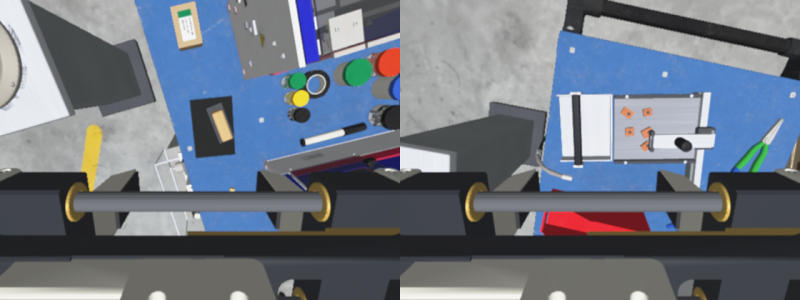

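Left pane: scraper on the mat at (218,125). Right pane: pan at (586,128), deck at (655,130) with five offcuts, knob at (683,143), and the bin partly hidden below. I'll enlarge both.

```bash
python3 - <<'E'
import cv2,numpy as np
a=cv2.imread("pics/w2.png")[115:245,205:465]; b=cv2.imread("pics/w1.png")[120:230,240:360]
cv2.imwrite("pics/w2c.png",cv2.resize(a,None,fx=3,fy=3,interpolation=cv2.INTER_CUBIC))
cv2.imwrite("pics/w1c.png",cv2.resize(b,None,fx=4,fy=4,interpolation=cv2.INTER_CUBIC))
E
```

```text
(no output)
```

View pics/w2c.png

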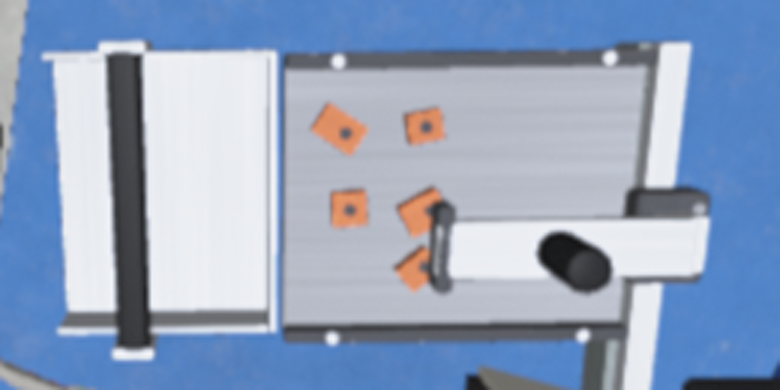

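View pics/w1c.png

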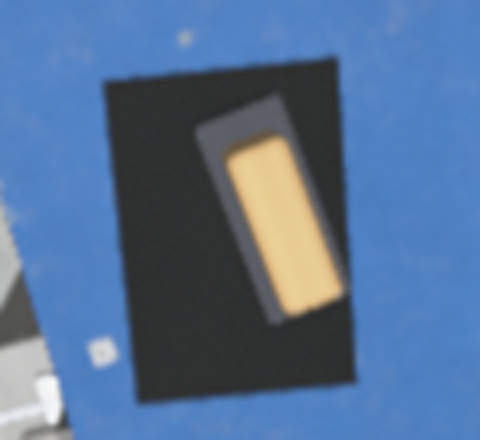

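In the wrist view the pan handle runs (122,55)–(135,345), the deck corners are near (285,60), (652,60), (285,328), and the carriage arm is at row 248 with the knob top at (590,268). The scraper rib top spans (228,158), (283,135), (345,292), (290,315) in the other crop.

```bash
python3 - <<'E'
from h import *
def L(n): d=np.load(n); return float(d['f']),float(d['cx']),float(d['cy']),d['T']
w1,w2=L("w1.npz"),L("w2.npz"); s=cam("side"); c=cam("scene"); k=.7
A=lambda u,v:(205+u/3,115+v/3); B=lambda u,v:(240+u/4,120+v/4)
def p(n,x): print(n,np.round(x,1))
h1,h2=atz(w2,*A(122,55),58),atz(w2,*A(134,345),58); p("handle",[h1,h2,(h1+h2)/2]); print("yaw",np.arctan2(h1[1]-h2[1],h1[0]-h2[0])-np.pi/2)
p("handle tri near/far",[tri(ray(w2,*A(122,55)),ray(s,365*k,452*k)),tri(ray(w2,*A(134,345)),ray(s,403*k,400*k))])
f=[atz(w2,*A(u,v),57) for u,v in((285,62),(285,332),(652,60))]; p("fence",f); d=f[0]-f[1]; print("yaw",np.arctan2(d[1],d[0])-np.pi/2, (f[2]-f[0])[1]/(f[2]-f[0])[0])
p("pan back wall",[atz(w2,*A(275,52),35),atz(w2,*A(272,330),35)]); p("pan lip",[atz(w2,*A(53,60),3),atz(w2,*A(68,312),3)])
p("knob top tri",tri(ray(w2,*A(590,268)),ray(s,270*k,358*k)))
for z in(100,110,115): p("knob top",atz(w2,*A(590,268),z))
for u,v in((340,128),(425,126),(349,209),(420,210),(413,270)): p("off",atz(w2,*A(u,v),54))
r=[atz(w1,*B(u,v),63) for u,v in((228,158),(283,135),(345,292),(290,315))]; p("rib",r); m=sum(r)/4; p("c",m); d=(r[0]+r[1]-r[2]-r[3]); print("yaw",np.arctan2(d[1],d[0])-np.pi/2)
p("rib tri",tri(ray(w1,*B(287,225)),ray(s,515*k,283*k)))
m=[atz(w1,*B(u,v),3) for u,v in((105,80),(338,58),(355,382),(138,403))]; p("mat",m); p("matc",sum(m)/4)
E
```

```text
handle [[416.8 346.4  58. ]
 [444.2 213.8  58. ]
 [430.5 280.1  58. ]]
yaw 0.20338133342997144
handle tri near/far [[415.8 345.8  50.5]
 [443.2 208.9  46. ]]
fence [[488.3 356.8  57. ]
 [514.2 233.5  57. ]
 [647.9 388.   57. ]]
yaw 0.20721515750291442 0.19504932168832068
pan back wall [[484.5 360.   35. ]
 [510.6 226.4  35. ]]
pan lip [[378.  335.3   3. ]
 [404.6 205.9   3. ]]
knob top tri [621.3 300.9 114.8]
knob top [628.7 298.7 100. ]
knob top [624.1 300.4 110. ]
knob top [621.8 301.3 115. ]
off [519.1 332.8  54. ]
off [556.9 340.9  54. ]
off [531.5 297.1  54. ]
off [564.1 302.8  54. ]
off [567.9 274.1  54. ]
rib [[ 448.2 -231.7   63. ]
 [ 467.8 -229.2   63. ]
 [ 475.7 -287.    63. ]
 [ 455.4 -289.8   63. ]]
c [ 461.8 -259.4   63. ]
yaw 0.12922654541745016
rib tri [ 461.1 -258.6   66.1]
mat [[ 412.8 -198.1    3. ]
 [ 499.6 -213.7    3. ]
 [ 477.3 -339.5    3. ]
 [ 390.4 -324.7    3. ]]
matc [ 445. -269.    3.]
```

```bash
python3 -m pendant '[[[0.485,0.138,-0.5],[0,0,0.012],-1],[[0.485,0.138,-0.5],[0,0,0.012],-1],[[0.485,0.138,-0.5],[0,0,0.012],-1],[[0.485,0.138,-0.5],[0,0,0.012],-1],[[0.485,0.138,-0.5],[0,0,0.012],-1],[[0.485,0.138,-0.5],[0,0,0.012],-1],[[0.485,0.138,-0.5],[0,0,0.012],-1],[[0.485,0.138,-0.5],[0,0,0.012],-1],[[0.485,0.138,-0.5],[0,0,0.012],-1],[[0.485,0.138,-0.5],[0,0,0.012],-1]]' >/dev/null
python3 -m pendant '[[[0,0,-0.3],[0,0,0],-1],[[0,0,-0.3],[0,0,0],-1],[[0,0,-0.3],[0,0,0],-1],[[0,0,-0.3],[0,0,0],-1],[[0,0,-0.3],[0,0,0],-1],[[0,0,-0.3],[0,0,0],-1],[[0,0,-0.3],[0,0,0],-1],[[0,0,-0.3],[0,0,0],-1],[[0,0,-0.26],[0,0,0],-1],[[0,0,0],[0,0,0],-1]]'
python3 - <<'E'
from h import *
im=bot.capture("side"); cv2.imwrite("pics/s1.png",cv2.resize(im[210:340,120:320],None,fx=3,fy=3,interpolation=cv2.INTER_CUBIC))
E
```

```text
time: 5.2
tool_pos: [613.1, 331.6, 101.6]
tcp_rot: [-3.138, 0.001, 1.769]
contact_force: [-0.7, -0.0, -0.7]
grip_width: 0.6
finger_force: 0.0
```

View pics/s1.png

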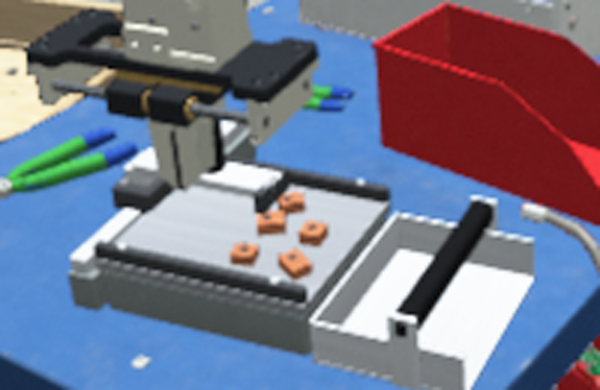

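The closed fingers stand on the near side of the knob, clear of the offcuts. Now I'll push.

```bash
for i in 1 2; do :; done
python3 -m pendant '[[[0.035,-0.17,0],[0,0,0],-1],[[0.035,-0.17,0],[0,0,0],-1],[[0.035,-0.17,0],[0,0,0],-1],[[0.035,-0.17,0],[0,0,0],-1],[[0.035,-0.17,0],[0,0,0],-1],[[0.035,-0.17,0],[0,0,0],-1],[[0.035,-0.17,0],[0,0,0],-1],[[0.035,-0.17,0],[0,0,0],-1],[[0.035,-0.17,0],[0,0,0],-1],[[0.035,-0.17,0],[0,0,0],-1]]'
python3 -m pendant '[[[0.035,-0.17,0],[0,0,0],-1],[[0.035,-0.17,0],[0,0,0],-1],[[0.035,-0.17,0],[0,0,0],-1],[[0.035,-0.17,0],[0,0,0],-1],[[0.035,-0.17,0],[0,0,0],-1],[[0.035,-0.17,0],[0,0,0],-1],[[0.035,-0.17,0],[0,0,0],-1],[[0.035,-0.17,0],[0,0,0],-1],[[0.035,-0.17,0],[0,0,0],-1],[[0.035,-0.17,0],[0,0,0],-1]]'
python3 -m pendant '[[[0.014,-0.07,0],[0,0,0],-1],[[0.014,-0.07,0],[0,0,0],-1],[[0.014,-0.07,0],[0,0,0],-1],[[0,0,0],[0,0,0],-1],[[0,0,0],[0,0,0],-1],[[0,0,0],[0,0,0],-1],[[0,0,0],[0,0,0],-1],[[0,0,0],[0,0,0],-1],[[0,0,0],[0,0,0],-1],[[0,0,0],[0,0,0],-1]]'
```

```text
time: 6.08
tool_pos: [624.4, 282.6, 104.7]
tcp_rot: [3.14, -0.004, 1.77]
contact_force: [-1.4, 8.8, -0.4]
grip_width: 0.5
finger_force: 4.0
time: 6.92
tool_pos: [634.8, 231.5, 104.6]
tcp_rot: [3.14, -0.003, 1.769]
contact_force: [-1.2, 7.7, 0.1]
grip_width: 0.2
finger_force: 4.0
time: 7.75
tool_pos: [636.1, 224.9, 104.6]
tcp_rot: [3.141, -0.003, 1.769]
contact_force: [-1.1, 5.9, 0.6]
grip_width: 0.4
finger_force: 3.0
```

```bash

python3 -m pendant '[[[0.014,-0.07,0],[0,0,0],-1],[[0.014,-0.07,0],[0,0,0],-1],[[0.014,-0.07,0],[0,0,0],-1],[[0,0,0],[0,0,0],-1],[[0,0,0],[0,0,0],-1],[[0,0,0],[0,0,0],-1],[[0,0,0],[0,0,0],-1],[[0,0,0],[0,0,0],-1],[[0,0,0],[0,0,0],-1],[[0,0,0],[0,0,0],-1]]'
```

```text
time: 8.58
tool_pos: [636.2, 224.4, 104.7]
tcp_rot: [3.139, -0.011, 1.771]
contact_force: [-4.2, 25.8, -0.8]
grip_width: 0.4
finger_force: 12.2
```

```bash

python3 -m pendant '[[[-0.07,0.33,0],[0,0,0],-1],[[-0.07,0.33,0],[0,0,0],-1],[[0,0,1],[0,0,0],-1],[[0,0,1],[0,0,0],-1],[[0,0,1],[0,0,0],-1],[[0,0,1],[0,0,0],-1],[[-0.9,-0.5,0.9],[0,0,0],-1],[[-0.9,-0.5,0.9],[0,0,0],-1],[[-0.9,-0.5,0.9],[0,0,0],-1],[[-0.9,-0.5,0.9],[0,0,0],-1]]'
python3 -m pendant '[[[-0.28,-0.7,0],[0,0,-0.2],1],[[-0.28,-0.7,0],[0,0,-0.2],1],[[-0.28,-0.7,0],[0,0,-0.2],1],[[-0.28,-0.7,0],[0,0,-0.2],1],[[-0.28,-0.7,0],[0,0,-0.2],1],[[-0.28,-0.7,0],[0,0,-0.2],1],[[-0.28,-0.7,0],[0,0,-0.2],1],[[-0.28,-0.7,0],[0,0,-0.2],1],[[-0.28,-0.7,0],[0,0,-0.2],1],[[0,0,0],[0,0,0],1]]'
python3 - <<'E'
from h import *
st(); c=cam("wrist"); im=bot.capture("wrist"); np.savez("w3.npz",T=c[3],f=c[0],cx=c[1],cy=c[2]); cv2.imwrite("pics/w3.png",im)
cv2.imwrite("pics/w3c.png",cv2.resize(im[:260],(800,371),interpolation=cv2.INTER_CUBIC))
E
```

```text
time: 9.42
tool_pos: [524.1, 175.8, 333.3]
tcp_rot: [3.141, 0.001, 1.768]
contact_force: [-0.1, -0.1, 0.2]
grip_width: 0.4
finger_force: 0.0
time: 10.25
tool_pos: [448.6, -15.0, 332.5]
tcp_rot: [3.141, 0.002, 1.548]
contact_force: [0.4, -0.0, 0.3]
grip_width: 62.6
finger_force: 0.0
10.25 [448.6 -15.  332.5] [3.141e+00 2.000e-03 1.548e+00] F [ 0.4 -0.   0.3] w 62.6 ff 0.0 [-0.2   0.14  1.55 -0.    1.45 -0.18]
```

View pics/w3c.png

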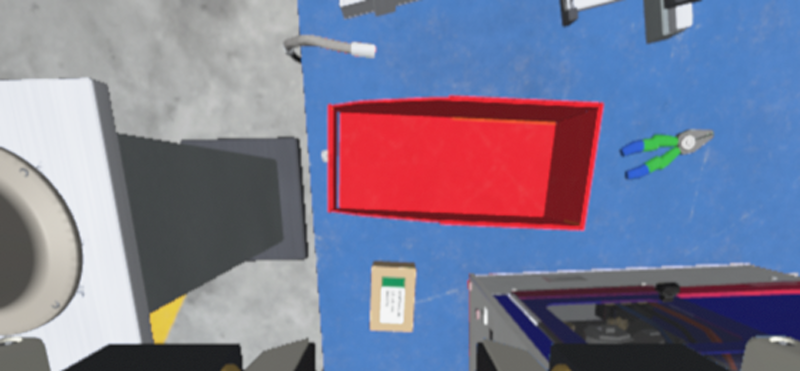

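The bin corners are (329,105) and (330,211) at the low end, (602,103) and (583,229) at the high end. The carriage is off the deck at the upper right.

```bash

python3 -m pendant '[[[0.044,-0.815,0],[0,0,0.127],1],[[0.044,-0.815,0],[0,0,0.127],1],[[0.044,-0.815,0],[0,0,0.127],1],[[0.044,-0.815,0],[0,0,0.127],1],[[0.044,-0.815,0],[0,0,0.127],1],[[0.044,-0.815,0],[0,0,0.127],1],[[0.044,-0.815,0],[0,0,0.127],1],[[0.044,-0.815,0],[0,0,0.127],1],[[0.044,-0.815,0],[0,0,0.127],1],[[0.044,-0.815,0],[0,0,0.127],1]]'
python3 -m pendant '[[[0,0,-0.4],[0,0,0],1],[[0,0,-0.4],[0,0,0],1],[[0,0,-0.4],[0,0,0],1],[[0,0,-0.4],[0,0,0],1],[[0,0,-0.4],[0,0,0],1],[[0,0,-0.4],[0,0,0],1],[[0,0,-0.4],[0,0,0],1],[[0,0,-0.4],[0,0,0],1],[[0,0,-0.4],[0,0,0],1],[[0,0,0],[0,0,0],1]]'
python3 - <<'E'
from h import *
def L(n): d=np.load(n); return float(d['f']),float(d['cx']),float(d['cy']),d['T']
w=L("w3.npz"); k=.7
for u,v,z in((329,105,34),(330,211,34),(602,103,100),(583,229,100),(372,264,34),(413,330,34),(470,275,200)): print(np.round(atz(w,u*k,v*k,z),0))
st(); c=cam("wrist"); im=bot.capture("wrist"); np.savez("w4.npz",T=c[3],f=c[0],cx=c[1],cy=c[2]); cv2.imwrite("pics/w4.png",im)
cv2.imwrite("pics/w4c.png",im)
E
```

```text
time: 11.13
tool_pos: [463.5, -257.1, 332.1]
tcp_rot: [3.141, 0.0, 1.707]
contact_force: [0.2, 0.1, 0.0]
grip_width: 91.8
finger_force: 0.0
time: 11.97
tool_pos: [462.6, -255.2, 221.8]
tcp_rot: [-3.139, -0.003, 1.706]
contact_force: [0.6, 0.5, -1.1]
grip_width: 91.8
finger_force: 0.0
[390. 123.  34.]
[385.  26.  34.]
[616. 110. 100.]
[610.  10. 100.]
[425. -28.  34.]
[ 466. -101.   34.]
[497.  -5. 200.]
11.9667 [ 462.6 -255.2  221.8] [-3.139e+00 -3.000e-03  1.706e+00] F [ 0.6  0.5 -1.1] w 91.8 ff 0.0 [-0.65  0.37  1.55  0.    1.23 -0.78]
```

View pics/w4c.png

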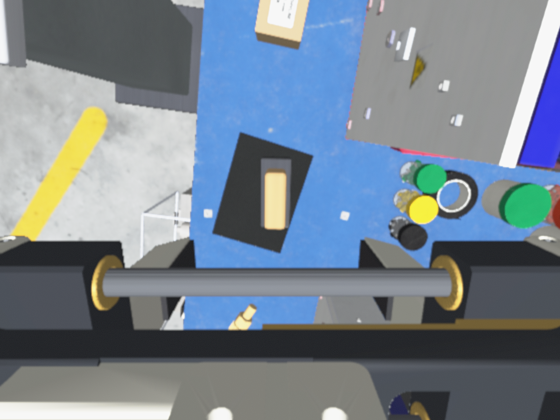

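```bash
python3 - <<'E'
from h import *
def L(n): d=np.load(n); return float(d['f']),float(d['cx']),float(d['cy']),d['T']
w=L("w4.npz"); w1=L("w1.npz")
r=[atz(w,u,v,63) for u,v in((265,172),(285,173),(286.5,229),(265,230))]; print(np.round(r,1)); print(sum(r)/4)
print(tri(ray(w,275.5,201),ray(w1,240+287/4,120+225/4)))
E
```

```text
[[ 447.3 -230.4   63. ]
 [ 467.1 -228.7   63. ]
 [ 476.9 -286.4   63. ]
 [ 454.9 -290.5   63. ]]
[ 461.53597118 -259.00392775   63.        ]
[ 461.94776754 -259.60435404   58.32804125]
```

```bash

python3 -m pendant '[[[0,-0.06,-0.8],[0,0,0],1],[[0,-0.06,-0.8],[0,0,0],1],[[0,0,-0.8],[0,0,0],1],[[0,0,-0.8],[0,0,0],1],[[0,0,-0.8],[0,0,0],1],[[0,0,-0.7],[0,0,0],1],[[0,0,-0.5],[0,0,0],1],[[0,0,-0.4],[0,0,0],1],[[0,0,-0.2],[0,0,0],1],[[0,0,0],[0,0,0],1]]'
python3 -m pendant '[[[0,0,0],[0,0,0],-1],[[0,0,0],[0,0,0],-1],[[0,0,0],[0,0,0],-1],[[0,0,0],[0,0,0],-1],[[0,0,0],[0,0,0],-1],[[0,0,0],[0,0,0],-1],[[0,0,0],[0,0,0],-1],[[0,0,0],[0,0,0],-1],[[0,0,0],[0,0,0],-1],[[0,0,0],[0,0,0],-1]]'
```

```text
time: 12.85
tool_pos: [463.1, -259.8, 49.4]
tcp_rot: [-3.141, -0.001, 1.706]
contact_force: [-0.3, -0.6, 0.5]
grip_width: 91.6
finger_force: 0.0
time: 13.68
tool_pos: [463.0, -260.0, 49.9]
tcp_rot: [3.142, -0.0, 1.706]
contact_force: [-0.6, 0.6, 0.6]
grip_width: 29.6
finger_force: 0.0
```

```bash

python3 -m pendant '[[[0,0,0],[0,0,0],-1],[[0,0,0],[0,0,0],-1],[[0,0,0],[0,0,0],-1],[[0,0,0],[0,0,0],-1],[[0,0,0],[0,0,0],-1],[[0,0,0],[0,0,0],-1],[[0,0,0.5],[0,0,0],-1],[[0,0,0.5],[0,0,0],-1],[[0,0,0.5],[0,0,0],-1],[[0,0,0],[0,0,0],-1]]'
python3 -m pendant '[[[0,0,1],[0,0,0],-1],[[0,0,1],[0,0,0],-1],[[0,0,1],[0,0,0],-1],[[0,0,1],[0,0,0],-1],[[0,0,1],[0,0,0],-1],[[0,0,1],[0,0,0],-1],[[0,0,1],[0,0,0],-1],[[0,0,1],[0,0,0],-1],[[-0.2,0.6,0],[0,0,0],-1],[[-0.2,0.6,0],[0,0,0],-1]]'
python3 -m pendant '[[[0,1,0],[0,0,0.055],-1],[[0,1,0],[0,0,0.055],-1],[[0,1,0],[0,0,0.055],-1],[[0,1,0],[0,0,0.055],-1],[[0,1,0],[0,0,0.055],-1],[[0,1,0],[0,0,0.055],-1],[[0,1,0],[0,0,0.055],-1],[[0,1,0],[0,0,0.055],-1],[[0,1,0],[0,0,0.055],-1],[[0,1,0],[0,0,0.055],-1]]'
```

```text
time: 14.52
tool_pos: [464.5, -260.9, 97.3]
tcp_rot: [3.138, 0.003, 1.706]
contact_force: [0.9, -0.2, -2.5]
grip_width: 21.7
finger_force: 30.0
time: 15.35
tool_pos: [451.6, -224.5, 335.5]
tcp_rot: [3.139, 0.002, 1.704]
contact_force: [-0.0, 0.9, -3.3]
grip_width: 21.8
finger_force: 30.0
time: 16.18
tool_pos: [450.7, 77.6, 334.0]
tcp_rot: [-3.141, -0.0, 1.772]
contact_force: [0.8, 0.5, -1.7]
grip_width: 22.0
finger_force: 30.0
```

```bash

python3 -m pendant '[[[0.508,0.856,0],[0,0,0],-1],[[0.508,0.856,0],[0,0,0],-1],[[0.508,0.856,0],[0,0,0],-1],[[0.508,0.856,0],[0,0,0],-1],[[0.508,0.856,0],[0,0,0],-1],[[0.508,0.856,0],[0,0,0],-1],[[0.508,0.856,0],[0,0,0],-1],[[0.508,0.856,0],[0,0,0],-1],[[0.508,0.856,0],[0,0,0],-1],[[0.508,0.856,0],[0,0,0],-1]]'
python3 -m pendant '[[[0,0,-0.85],[0,0,0],-1],[[0,0,-0.85],[0,0,0],-1],[[0,0,-0.85],[0,0,0],-1],[[0,0,-0.85],[0,0,0],-1],[[0,0,-0.85],[0,0,0],-1],[[0,0,-0.85],[0,0,0],-1],[[0,0,-0.85],[0,0,0],-1],[[0,0,-0.85],[0,0,0],-1],[[0,0,-0.3],[0,0,0],-1],[[0,0,0],[0,0,0],-1]]'
python3 - <<'E'
from h import *
st()
a=bot.capture("side")[210:340,120:320]; cv2.imwrite("pics/s2.png",cv2.resize(a,None,fx=3,fy=3,interpolation=cv2.INTER_CUBIC))
E
```

```text
time: 17.02
tool_pos: [603.9, 334.3, 333.1]
tcp_rot: [-3.14, 0.0, 1.772]
contact_force: [1.2, 0.6, -2.5]
grip_width: 21.9
finger_force: 30.0
time: 17.85
tool_pos: [601.6, 332.1, 117.6]
tcp_rot: [-3.134, 0.001, 1.772]
contact_force: [-0.7, -0.2, -1.8]
grip_width: 21.5
finger_force: 30.0
17.85 [601.6 332.1 117.6] [-3.134e+00  1.000e-03  1.772e+00] F [-0.7 -0.2 -1.8] w 21.5 ff 29.999053180217743 [0.39 0.75 1.17 0.   1.23 0.19]
```

View pics/s2.png

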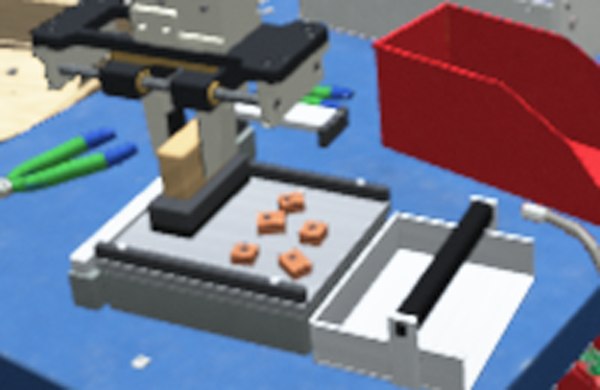

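The scraper hangs above the deck behind the offcuts, between the fences. Lowering it now.

```bash

python3 -m pendant '[[[0,0,-0.2],[0,0,0],-1],[[0,0,-0.2],[0,0,0],-1],[[0,0,-0.1],[0,0,0],-1],[[0,0,-0.1],[0,0,0],-1],[[0,0,-0.1],[0,0,0],-1],[[0,0,-0.08],[0,0,0],-1],[[0,0,0],[0,0,0],-1],[[0,0,0],[0,0,0],-1],[[0,0,0],[0,0,0],-1],[[0,0,0],[0,0,0],-1]]'
```

```text
time: 18.73
tool_pos: [603.5, 332.9, 98.8]
tcp_rot: [3.141, -0.0, 1.772]
contact_force: [0.1, -0.7, -2.2]
grip_width: 21.8
finger_force: 30.0
```

```bash

python3 -m pendant '[[[0,0,-0.06],[0,0,0],-1],[[0,0,-0.06],[0,0,0],-1],[[0,0,-0.05],[0,0,0],-1],[[0,0,-0.03],[0,0,0],-1],[[0,0,0],[0,0,0],-1],[[0,0,0],[0,0,0],-1],[[0,0,0],[0,0,0],-1],[[0,0,0],[0,0,0],-1],[[0,0,0],[0,0,0],-1],[[0,0,0],[0,0,0],-1]]'
```

```text
time: 19.57
tool_pos: [603.4, 332.8, 92.6]
tcp_rot: [3.141, -0.0, 1.772]
contact_force: [0.9, 1.2, -3.2]
grip_width: 21.6
finger_force: 30.0
```

```bash

python3 -m pendant '[[[-0.171,-0.035,-0.02],[0,0,0],-1],[[-0.171,-0.035,0],[0,0,0],-1],[[-0.171,-0.035,0],[0,0,0],-1],[[-0.171,-0.035,0],[0,0,0],-1],[[-0.171,-0.035,0],[0,0,0],-1],[[-0.171,-0.035,0],[0,0,0],-1],[[-0.171,-0.035,0],[0,0,0],-1],[[-0.171,-0.035,0],[0,0,0],-1],[[-0.171,-0.035,0],[0,0,0],-1],[[-0.171,-0.035,0],[0,0,0],-1]]'
python3 -m pendant '[[[-0.171,-0.035,0],[0,0,0],-1],[[-0.171,-0.035,0],[0,0,0],-1],[[-0.171,-0.035,0],[0,0,0],-1],[[-0.171,-0.035,0],[0,0,0],-1],[[-0.171,-0.035,0],[0,0,0],-1],[[-0.171,-0.035,0],[0,0,0],-1],[[-0.171,-0.035,0],[0,0,0],-1],[[-0.171,-0.035,0],[0,0,0],-1],[[-0.171,-0.035,0],[0,0,0],-1],[[-0.171,-0.035,0],[0,0,0],-1]]'
python3 - <<'E'
from h import *
st()
a=bot.capture("side")[210:340,120:320]; cv2.imwrite("pics/s3.png",cv2.resize(a,None,fx=3,fy=3,interpolation=cv2.INTER_CUBIC))
E
```

```text
time: 20.4
tool_pos: [551.6, 322.3, 92.0]
tcp_rot: [3.141, -0.0, 1.772]
contact_force: [0.0, -0.3, -2.6]
grip_width: 21.6
finger_force: 30.0
time: 21.23
tool_pos: [500.2, 311.7, 91.9]
tcp_rot: [-3.142, -0.0, 1.772]
contact_force: [0.1, -0.9, -2.2]
grip_width: 22.0
finger_force: 30.0
21.2333 [500.2 311.7  91.9] [-3.142 -0.     1.772] F [ 0.1 -0.9 -2.2] w 22.0 ff 29.998862743377686 [0.43 0.61 1.53 0.   1.   0.23]
```

View pics/s3.png

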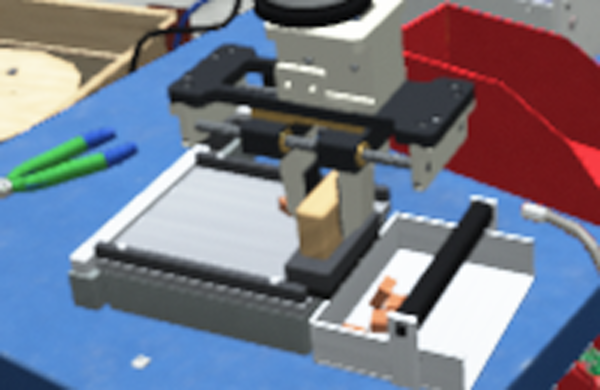

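Pass one dropped the offcuts in its path into the pan. At least one is left on the deck at (283,205).

```bash

python3 -m pendant '[[[0,0,0.7],[0,0,0],-1],[[0,0,0.7],[0,0,0],-1],[[0.735,-0.08,0],[0,0,0],-1],[[0.735,-0.08,0],[0,0,0],-1],[[0.735,-0.08,0],[0,0,0],-1],[[0.735,-0.08,0],[0,0,0],-1],[[0.735,-0.08,0],[0,0,0],-1],[[0,0,-0.5],[0,0,0],-1],[[0,0,-0.4],[0,0,0],-1],[[0,0,0],[0,0,0],-1]]'
python3 -m pendant '[[[0,0,-0.2],[0,0,0],-1],[[0,0,-0.1],[0,0,0],-1],[[0,0,-0.1],[0,0,0],-1],[[0,0,-0.05],[0,0,0],-1],[[0,0,0],[0,0,0],-1],[[0,0,0],[0,0,0],-1],[[0,0,0],[0,0,0],-1],[[0,0,0],[0,0,0],-1],[[0,0,0],[0,0,0],-1],[[0,0,0],[0,0,0],-1]]'
```

```text
time: 22.12
tool_pos: [608.8, 299.1, 103.1]
tcp_rot: [-3.135, 0.001, 1.771]
contact_force: [-0.7, -0.7, -3.0]
grip_width: 21.7
finger_force: 30.0
time: 22.95
tool_pos: [611.1, 299.9, 93.6]
tcp_rot: [3.141, -0.0, 1.772]
contact_force: [0.1, 0.3, -2.2]
grip_width: 21.7
finger_force: 30.0
```

```bash

python3 -m pendant '[[[-0.171,-0.035,-0.05],[0,0,0],-1],[[-0.171,-0.035,0],[0,0,0],-1],[[-0.171,-0.035,0],[0,0,0],-1],[[-0.171,-0.035,0],[0,0,0],-1],[[-0.171,-0.035,0],[0,0,0],-1],[[-0.171,-0.035,0],[0,0,0],-1],[[-0.171,-0.035,0],[0,0,0],-1],[[-0.171,-0.035,0],[0,0,0],-1],[[-0.171,-0.035,0],[0,0,0],-1],[[-0.171,-0.035,0],[0,0,0],-1]]'
python3 -m pendant '[[[-0.171,-0.035,0],[0,0,0],-1],[[-0.171,-0.035,0],[0,0,0],-1],[[-0.171,-0.035,0],[0,0,0],-1],[[-0.171,-0.035,0],[0,0,0],-1],[[-0.171,-0.035,0],[0,0,0],-1],[[-0.171,-0.035,0],[0,0,0],-1],[[-0.171,-0.035,0],[0,0,0],-1],[[-0.171,-0.035,0],[0,0,0],-1],[[-0.171,-0.035,0],[0,0,0],-1],[[-0.171,-0.035,0],[0,0,0],-1]]'
python3 -m pendant '[[[0,0,0.7],[0,0,0],-1],[[0,0,1],[0,0,0],-1],[[0,0,1],[0,0,0],-1],[[0,0,1],[0,0,0],-1],[[0,0,1],[0,0,0],-1],[[0,0,1],[0,0,0],-1],[[0,0,1],[0,0,0],-1],[[0,0,1],[0,0,0],-1],[[0,0,0.3],[0,0,0],-1],[[0,0,0],[0,0,0],-1]]'
python3 - <<'E'
from h import *
st(); c=cam("wrist"); im=bot.capture("wrist"); np.savez("w5.npz",T=c[3],f=c[0],cx=c[1],cy=c[2]); cv2.imwrite("pics/w5.png",im)
b=bot.capture("side")[210:340,120:320]
a=cv2.resize(im[:250],(800,357)); cv2.imwrite("pics/w5c.png",np.vstack([a,np.hstack([cv2.resize(b,(374,243)),np.zeros((243,426,3),np.uint8)])]))
E
```

```text
time: 23.78
tool_pos: [559.2, 289.2, 92.0]
tcp_rot: [3.141, 0.0, 1.772]
contact_force: [0.8, -0.6, -2.2]
grip_width: 21.8
finger_force: 30.0
time: 24.62
tool_pos: [507.9, 278.7, 92.0]
tcp_rot: [3.142, 0.0, 1.772]
contact_force: [-0.2, 0.3, -1.8]
grip_width: 21.5
finger_force: 30.0
time: 25.45
tool_pos: [509.0, 279.2, 334.4]
tcp_rot: [3.136, -0.001, 1.772]
contact_force: [0.7, 0.7, -3.1]
grip_width: 21.7
finger_force: 30.0
25.45 [509.  279.2 334.4] [ 3.136e+00 -1.000e-03  1.772e+00] F [ 0.7  0.7 -3.1] w 21.7 ff 29.99881535768509 [ 0.37  0.4   1.2  -0.    1.54  0.17]
```

View pics/w5c.png

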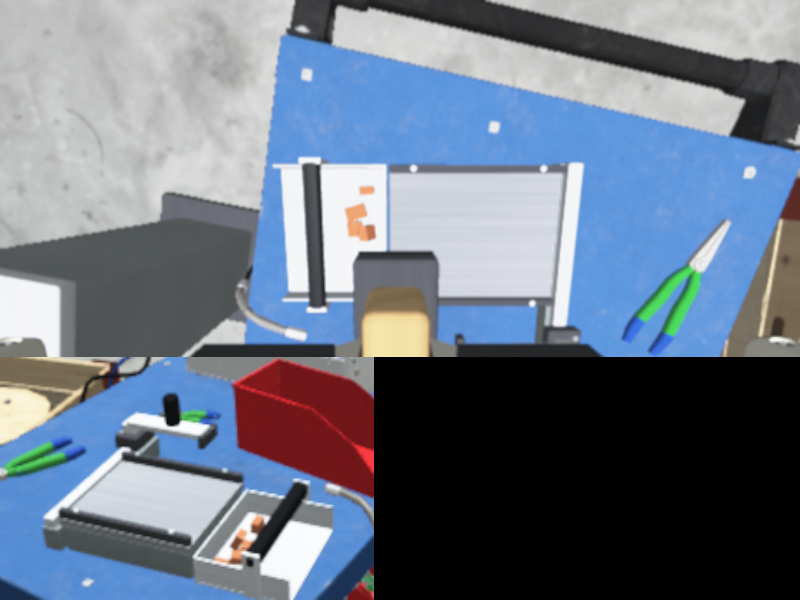

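The deck is empty and the offcuts are all behind the handle in the pan. I'll return the scraper to the mat.

```bash

python3 -m pendant '[[[-0.2,-0.9,0],[0,0,0],-1],[[-0.2,-0.9,0],[0,0,0],-1],[[-0.2,-0.9,0],[0,0,0],-1],[[-0.2,-0.9,0],[0,0,0],-1],[[-0.2,-0.9,0],[0,0,0],-1],[[-0.2,-0.9,0],[0,0,0],-1],[[-0.2,-0.9,0],[0,0,0],-1],[[-0.2,-0.9,0],[0,0,0],-1],[[-0.2,-0.9,0],[0,0,0],-1],[[-0.2,-0.9,0],[0,0,0],-1]]'
python3 -m pendant '[[[0,-0.92,0],[0,0,-0.2],-1],[[0,-0.92,0],[0,0,-0.2],-1],[[0,-0.92,0],[0,0,-0.2],-1],[[0,-0.92,0],[0,0,-0.2],-1],[[0,-0.92,0],[0,0,-0.2],-1],[[0,-0.92,0],[0,0,-0.2],-1],[[0,-0.92,0],[0,0,-0.2],-1],[[0,-0.92,0],[0,0,-0.2],-1],[[0,-0.92,0],[0,0,-0.2],-1],[[0,-0.92,0],[0,0,-0.2],-1]]'
python3 -m pendant '[[[0,0,-1],[0,0,0],-1],[[0,0,-1],[0,0,0],-1],[[0,0,-1],[0,0,0],-1],[[0,0,-1],[0,0,0],-1],[[0,0,-1],[0,0,0],-1],[[0,0,-1],[0,0,0],-1],[[0,0,-1],[0,0,0],-1],[[0,0,-1],[0,0,0],-1],[[0,0,-0.8],[0,0,0],-1],[[0,0,0],[0,0,0],-1]]'
```

```text
time: 26.38
tool_pos: [446.9, 7.8, 329.4]
tcp_rot: [-3.137, -0.002, 1.772]
contact_force: [0.4, -0.1, -2.5]
grip_width: 21.8
finger_force: 30.0
time: 27.22
tool_pos: [447.5, -268.0, 329.1]
tcp_rot: [-3.138, -0.003, 1.53]
contact_force: [1.2, 0.3, -2.8]
grip_width: 22.0
finger_force: 30.0
time: 28.05
tool_pos: [444.2, -263.9, 61.4]
tcp_rot: [-3.131, -0.008, 1.531]
contact_force: [-1.6, 0.5, -2.8]
grip_width: 21.9
finger_force: 30.0
```

```bash

python3 -m pendant '[[[0,0,0],[0,0,0],-1],[[0,0,-0.08],[0,0,0],-1],[[0,0,-0.08],[0,0,0],-1],[[0,0,-0.08],[0,0,0],-1],[[0,0,-0.07],[0,0,0],-1],[[0,0,-0.05],[0,0,0],-1],[[0,0,0],[0,0,0],-1],[[0,0,0],[0,0,0],-1],[[0,0,0],[0,0,0],-1],[[0,0,0],[0,0,0],-1]]'
```

```text
time: 28.88
tool_pos: [448.5, -267.2, 57.3]
tcp_rot: [3.141, 0.0, 1.532]
contact_force: [0.5, 0.1, -2.0]
grip_width: 22.1
finger_force: 30.0
```

```bash

python3 -m pendant '[[[0,0,-0.06],[0,0,0],-1],[[0,0,-0.06],[0,0,0],-1],[[0,0,-0.06],[0,0,0],-1],[[0,0,-0.06],[0,0,0],-1],[[0,0,-0.02],[0,0,0],-1],[[0,0,0],[0,0,0],-1],[[0,0,0],[0,0,0],-1],[[0,0,0],[0,0,0],1],[[0,0,0],[0,0,0],1],[[0,0,0],[0,0,0],1]]'
python3 -m pendant '[[[0,0,0],[0,0,0],1],[[0,0,0],[0,0,0],1],[[0,0,0],[0,0,0],1],[[0,0,0],[0,0,0],1],[[0,0,0],[0,0,0],1],[[0,0,0],[0,0,0],1],[[0,0,0.3],[0,0,0],1],[[0,0,0.6],[0,0,0],1],[[0,0,1],[0,0,0],1],[[0,0,1],[0,0,0],1]]'
python3 -m pendant '[[[0,0,1],[0,0,0],1],[[0,0,1],[0,0,0],1],[[0,0,1],[0,0,0],1],[[0,0,1],[0,0,0],1],[[0,0,1],[0,0,0],1],[[0,0,1],[0,0,0],1],[[-0.1,0.9,0.5],[0,0,0],1],[[-0.1,0.9,0],[0,0,0],1],[[-0.1,0.9,0],[0,0,0],1],[[-0.1,0.9,0],[0,0,0],1]]'
python3 - <<'E'
from h import *
im=bot.capture("scene"); cv2.imwrite("pics/c1.png",cv2.resize(im[250:370,220:360],None,fx=3,fy=3))
E
```

```text
time: 29.72
tool_pos: [448.6, -267.3, 49.3]
tcp_rot: [3.141, 0.0, 1.532]
contact_force: [-0.3, 0.4, 0.4]
grip_width: 37.6
finger_force: 0.0
time: 30.55
tool_pos: [447.9, -266.8, 137.3]
tcp_rot: [-3.14, -0.001, 1.532]
contact_force: [0.6, -0.4, -0.2]
grip_width: 91.7
finger_force: 0.0
time: 31.38
tool_pos: [435.9, -158.0, 332.3]
tcp_rot: [3.14, 0.001, 1.531]
contact_force: [0.5, 0.5, 0.5]
grip_width: 91.8
finger_force: 0.0
```

View pics/c1.png

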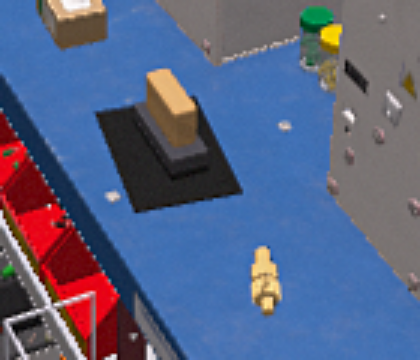

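The scraper stands squarely on its mat and the coupling is untouched. Now to the pan handle.

```bash

python3 -m pendant '[[[0,0.9,0],[0,0,0.2],-0.13],[[0,0.9,0],[0,0,0.2],-0.13],[[0,0.9,0],[0,0,0.2],-0.13],[[0,0.9,0],[0,0,0.2],-0.13],[[0,0.9,0],[0,0,0.2],-0.13],[[0,0.9,0],[0,0,0.2],-0.13],[[0,0.9,0],[0,0,0.2],-0.13],[[0,0.9,0],[0,0,0.2],-0.13],[[0,0.9,0],[0,0,0.2],-0.13],[[0,0.9,0],[0,0,0.2],-0.13]]'
python3 -m pendant '[[[-0.02,0.56,0],[0,0,0],-0.13],[[-0.02,0.56,0],[0,0,0],-0.13],[[-0.02,0.56,0],[0,0,0],-0.13],[[-0.02,0.56,0],[0,0,0],-0.13],[[-0.02,0.56,0],[0,0,0],-0.13],[[-0.02,0.56,0],[0,0,0],-0.13],[[-0.02,0.56,0],[0,0,0],-0.13],[[-0.02,0.56,0],[0,0,0],-0.13],[[-0.02,0.56,0],[0,0,0],-0.13],[[0,0,0],[0,0,0],-0.13]]'
python3 - <<'E'
from h import *
st(); c=cam("wrist"); im=bot.capture("wrist"); np.savez("w6.npz",T=c[3],f=c[0],cx=c[1],cy=c[2]); cv2.imwrite("pics/w6.png",im)
print(proj(c,[430.5,280.1,58]))
cv2.imwrite("pics/w6c.png",cv2.resize(im[60:260,200:400],(800,800))[:600])
E
```

```text
time: 32.27
tool_pos: [436.0, 112.0, 332.1]
tcp_rot: [3.141, 0.0, 1.773]
contact_force: [-0.1, -0.4, 0.1]
grip_width: 39.9
finger_force: 0.0
time: 33.1
tool_pos: [430.6, 264.1, 331.7]
tcp_rot: [3.141, -0.001, 1.774]
contact_force: [0.0, 0.1, -0.3]
grip_width: 39.7
finger_force: 0.0
33.1 [430.6 264.1 331.7] [ 3.141e+00 -1.000e-03  1.774e+00] F [ 0.   0.1 -0.3] w 39.7 ff 0.0 [0.4  0.25 1.41 0.   1.48 0.19]
[278.8 167.5]
```

View pics/w6c.png

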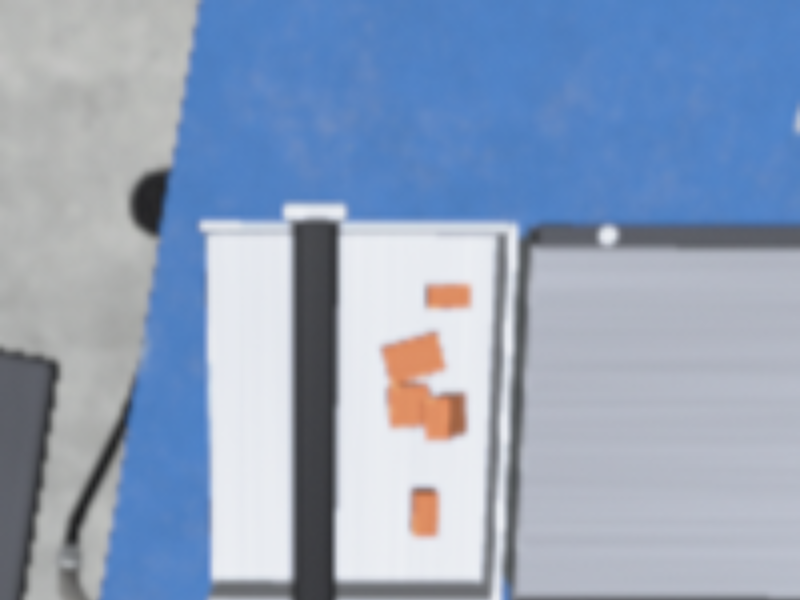

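All five offcuts are in the pan, and the handle centreline is exactly where predicted. Descending to grip it.

```bash

python3 -m pendant '[[[0,0.1,-0.95],[0,0,0],-0.13],[[0,0.1,-0.95],[0,0,0],-0.13],[[0,0.1,-0.95],[0,0,0],-0.13],[[0,0.1,-0.95],[0,0,0],-0.13],[[0,0.1,-0.95],[0,0,0],-0.13],[[0,0.03,-0.95],[0,0,0],-0.13],[[0,0,-0.95],[0,0,0],-0.13],[[0,0,-0.6],[0,0,0],-0.13],[[0,0,0],[0,0,0],-0.13],[[0,0,0],[0,0,0],-0.13]]'
python3 -m pendant '[[[0,0,-0.4],[0,0,0],-0.13],[[0,0,-0.4],[0,0,0],-0.13],[[0,0,-0.4],[0,0,0],-0.13],[[0,0,-0.4],[0,0,0],-0.13],[[0,0,-0.4],[0,0,0],-0.13],[[0,0,-0.15],[0,0,0],-0.13],[[0,0,0],[0,0,0],-0.13],[[0,0,0],[0,0,0],-0.13],[[0,0,0],[0,0,0],-0.13],[[0,0,0],[0,0,0],-0.13]]'
```

```text
time: 33.98
tool_pos: [431.0, 277.1, 113.9]
tcp_rot: [-3.14, 0.001, 1.771]
contact_force: [0.9, 0.2, 0.5]
grip_width: 40.1
finger_force: 0.0
time: 34.82
tool_pos: [431.7, 278.1, 50.4]
tcp_rot: [3.14, -0.0, 1.772]
contact_force: [-0.3, -0.6, 0.5]
grip_width: 39.8
finger_force: 0.0
```

```bash

python3 -m pendant '[[[0,0,0],[0,0,0],-1],[[0,0,0],[0,0,0],-1],[[0,0,0],[0,0,0],-1],[[0,0,0],[0,0,0],-1],[[0,0,0],[0,0,0],-1],[[0,0,0],[0,0,0],-1],[[0,0,0],[0,0,0],-1],[[0,0,0],[0,0,0],-1],[[0,0,0],[0,0,0],-1],[[0,0,0],[0,0,0],-1]]'
python3 -m pendant '[[[0,0,0.1],[0,0,0],-1],[[0,0,0.2],[0,0,0],-1],[[0,0,0.3],[0,0,0],-1],[[0,0,0.4],[0,0,0],-1],[[0,0,0.5],[0,0,0],-1],[[0,0,0.5],[0,0,0],-1],[[0,0,0.5],[0,0,0],-1],[[0,0,0.5],[0,0,0],-1],[[0,0,0.4],[0,0,0],-1],[[0,0,0.2],[0,0,0],-1]]'
```

```text
time: 35.65
tool_pos: [430.9, 277.9, 49.4]
tcp_rot: [-3.141, 0.0, 1.772]
contact_force: [-2.1, -0.4, 2.8]
grip_width: 15.7
finger_force: 30.0
time: 36.48
tool_pos: [431.7, 278.2, 159.6]
tcp_rot: [3.139, -0.001, 1.772]
contact_force: [-0.2, 0.2, -2.8]
grip_width: 16.0
finger_force: 30.0
```

```bash
python3 - <<'E'
from h import *
def L(n): d=np.load(n); return float(d['f']),float(d['cx']),float(d['cy']),d['T']
w=L("w3.npz"); k=.7; c=cam("scene"); s=cam("side")
print(tri(ray(w,470*k,275*k),ray(c,384*k,238*k)))
for z in (100,150,200,250): print(z,atz(w,470*k,275*k,z)[:2],atz(w,700*k,268*k,z)[:2],atz(c,384*k,238*k,z)[:2])
a=cv2.resize(bot.capture("side")[100:290,190:370],(568,600),interpolation=cv2.INTER_CUBIC); cv2.imwrite("pics/m.png",a)
E
```

```text
[518.54062254  -8.42108188 232.73166349]
100 [514.17528589 -27.48354929] [714.99181505 -25.83100834] [673.87181037 251.73481965]
150 [505.62552731 -16.32164139] [679.54418759 -14.89044591] [627.40248437 155.01553442]
200 [497.07576873  -5.15973349] [644.09656013  -3.94988348] [580.93315837  58.29624919]
250 [488.52601015   6.00217441] [608.64893268   6.99067895] [534.46383236 -38.42303604]
```

View pics/m.png

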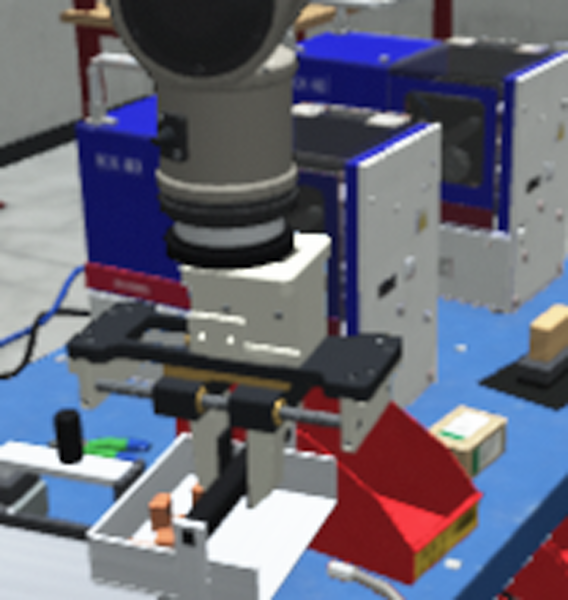

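Machine face is at about y = -7 near the bin, so the tilt must stay at ≤27° with the handle over the bin's left wall. I'll turn the pan crosswise on the way there.

```bash

python3 -m pendant '[[[0.1,-0.1,0.2],[0,0,0.3],-1],[[0.14,-0.22,0.2],[0,0,0.546],-1],[[0.14,-0.22,0.2],[0,0,0.546],-1],[[0.14,-0.22,0.2],[0,0,0.546],-1],[[0.14,-0.22,0.2],[0,0,0.546],-1],[[0.14,-0.22,0.2],[0,0,0.546],-1],[[0.14,-0.22,0.2],[0,0,0.546],-1],[[0.14,-0.22,0.2],[0,0,0.546],-1],[[0.14,-0.22,0.2],[0,0,0.546],-1],[[0.14,-0.22,0.2],[0,0,0.546],-1]]'
python3 -m pendant '[[[0.14,-0.3,0],[0,0,0.546],-1],[[0.14,-0.3,0],[0,0,0.546],-1],[[0.14,-0.3,0],[0,0,0.546],-1],[[0.14,-0.3,0],[0,0,0.546],-1],[[0.14,-0.3,0],[0,0,0.546],-1],[[0.14,-0.3,0],[0,0,0.546],-1],[[0.14,-0.3,0],[0,0,0.546],-1],[[0.14,-0.3,0],[0,0,0.546],-1],[[0.14,-0.3,0],[0,0,0.546],-1],[[0.1,-0.2,0],[0,0,0.546],-1]]'
python3 -m pendant '[[[0,0,0],[0,0,0],-1],[[0,0,0],[0,0,0.2],-1],[[0,0,0],[0,0,0],-1],[[0,0,0],[0,0,0],-1],[[0,0,0],[0,0,0],-1],[[0,0,0],[0,0,0],-1],[[0,0,0],[0,0,0],-1],[[0,0,0],[0,0,0],-1],[[0,0,0],[0,0,0],-1],[[0,0,0],[0,0,0],-1]]'
```

```text
time: 37.37
tool_pos: [471.6, 215.0, 217.0]
tcp_rot: [-3.14, -0.001, 2.401]
contact_force: [0.7, 0.4, -2.8]
grip_width: 15.9
finger_force: 30.0
time: 38.2
tool_pos: [512.6, 127.6, 216.7]
tcp_rot: [-3.141, -0.001, 3.055]
contact_force: [-0.5, -0.1, -4.1]
grip_width: 15.8
finger_force: 30.0
time: 39.03
tool_pos: [512.6, 128.5, 217.4]
tcp_rot: [3.142, 0.0, 3.076]
contact_force: [-1.2, -0.5, -4.0]
grip_width: 15.8
finger_force: 30.0
```

```bash

python3 -m pendant '[[[0.03,-0.07,-0.2],[0,0,0],-1],[[0.03,-0.07,-0.2],[0,0,0],-1],[[0.03,-0.07,-0.2],[0,0,0],-1],[[0.03,-0.07,-0.2],[0,0,0],-1],[[0.03,-0.07,-0.2],[0,0,0],-1],[[0.03,-0.06,-0.2],[0,0,0],-1],[[0,0,-0.2],[0,0,0],-1],[[0,0,-0.2],[0,0,0],-1],[[0,0,0],[0,0,0],-1],[[0,0,0],[0,0,0],-1]]'
python3 - <<'E'
from h import *
st()
a=cv2.resize(bot.capture("side")[100:290,190:370],(568,600),interpolation=cv2.INTER_CUBIC); cv2.imwrite("pics/m2.png",a)
E
```

```text
time: 39.87
tool_pos: [517.8, 116.3, 168.9]
tcp_rot: [3.142, -0.001, 3.077]
contact_force: [-0.7, -0.4, -4.1]
grip_width: 15.5
finger_force: 30.0
39.8667 [517.8 116.3 168.9] [ 3.142e+00 -1.000e-03  3.077e+00] F [-0.7 -0.4 -4.1] w 15.5 ff 29.999585151672363 [ 0.08  0.42  1.62  0.    1.1  -1.43]
```

View pics/m2.png

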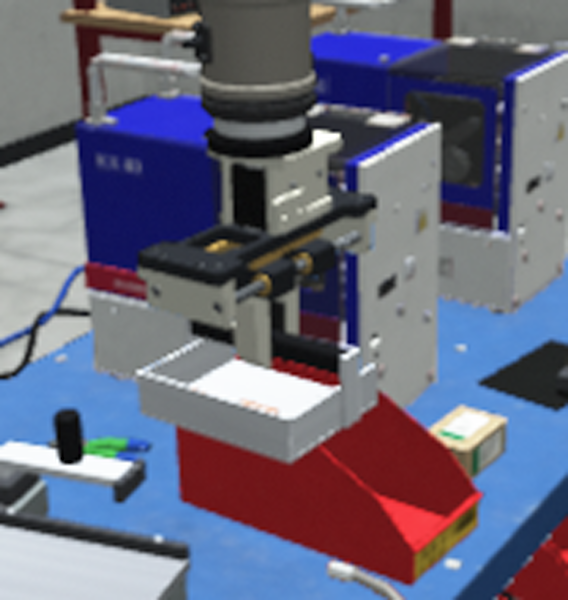

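The pan is placed crosswise over the bin with its lip inside. Tilting now.

```bash

python3 -m pendant '[[[0,0,0],[0.2,-0.012,0],-1],[[0,0,0],[0.25,-0.015,0],-1],[[0,0,0],[0.25,-0.015,0],-1],[[0,0,0],[0.25,-0.015,0],-1],[[0,0,0],[0.25,-0.015,0],-1],[[0,0,0],[0.25,-0.015,0],-1],[[0,0,0],[0.25,-0.015,0],-1],[[0,0,0],[0.25,-0.015,0],-1],[[0,0,0],[0.25,-0.015,0],-1],[[0,0,0],[0.25,-0.015,0],-1]]'
python3 -m pendant '[[[0,0,0],[0.15,-0.009,0],-1],[[0,0,0],[0.15,-0.009,0],-1],[[0,0,0],[0.15,-0.009,0],-1],[[0,0,0],[0.15,-0.009,0],-1],[[0,0,0],[0.15,-0.009,0],-1],[[0,0,0],[0.15,-0.009,0],-1],[[0,0,0],[0.15,-0.009,0],-1],[[0,0,0],[0.15,-0.009,0],-1],[[0,0,0],[0.15,-0.009,0],-1],[[0,0,0],[0.1,-0.006,0],-1]]'
python3 -m pendant '[[[0,0,0],[0,0,0],-1],[[0,0,0],[0,0,0],-1],[[0,0,0],[0,0,0],-1],[[0,0,0],[0,0,0],-1],[[0,0,0],[0,0,0],-1],[[0,0,0],[0,0,0],-1],[[0,0,0],[0,0,0],-1],[[0,0,0],[0,0,0],-1],[[0,0,0],[0,0,0],-1],[[0,0,0],[0,0,0],-1]]'
python3 - <<'E'
from h import *
st()
a=cv2.resize(bot.capture("side")[100:290,190:370],(568,600),interpolation=cv2.INTER_CUBIC); cv2.imwrite("pics/m3.png",a)
E
```

```text
time: 40.75
tool_pos: [518.4, 116.2, 170.0]
tcp_rot: [2.846, 0.0, 3.077]
contact_force: [-1.0, 1.0, -4.0]
grip_width: 15.9
finger_force: 30.0
time: 41.58
tool_pos: [518.0, 116.1, 169.2]
tcp_rot: [2.671, -0.003, 3.077]
contact_force: [0.1, 0.4, -2.4]
grip_width: 16.0
finger_force: 30.0
time: 42.42
tool_pos: [518.0, 116.2, 169.3]
tcp_rot: [2.673, -0.002, 3.077]
contact_force: [-0.9, 0.3, -2.3]
grip_width: 15.4
finger_force: 30.0
42.4167 [518.  116.2 169.3] [ 2.673e+00 -2.000e-03  3.077e+00] F [-0.9  0.3 -2.3] w 15.4 ff 29.999679028987885 [-0.19  0.43  1.71  0.52  1.12 -1.95]
```

View pics/m3.png

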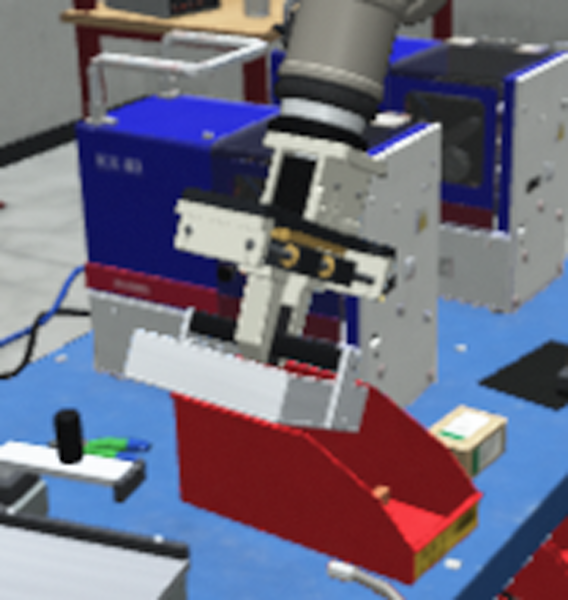

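The pan is empty-looking, the wrist load dropped, and an offcut is visible in the bin at (380,493). I've used up the picture allowance (slightly exceeded it), so I'll check by image code from here. Levelling and returning the pan.

```bash

python3 -m pendant '[[[0,0,0.17],[-0.39,0.0234,0],-1],[[0,0,0.17],[-0.39,0.0234,0],-1],[[0,0,0.17],[-0.39,0.0234,0],-1],[[0,0,0.17],[-0.39,0.0234,0],-1],[[0,0,0.17],[-0.39,0.0234,0],-1],[[0,0,0.17],[-0.39,0.0234,0],-1],[[0,0,0.17],[-0.39,0.0234,0],-1],[[0,0,0.17],[-0.39,0.0234,0],-1],[[0,0,0.17],[-0.39,0.0234,0],-1],[[0,0,0.17],[-0.39,0.0234,0],-1]]'
python3 -m pendant '[[[-0.14,0.3,0],[0,0,-0.544],-1],[[-0.14,0.3,0],[0,0,-0.544],-1],[[-0.14,0.3,0],[0,0,-0.544],-1],[[-0.14,0.3,0],[0,0,-0.544],-1],[[-0.14,0.3,0],[0,0,-0.544],-1],[[-0.14,0.3,0],[0,0,-0.544],-1],[[-0.14,0.3,0],[0,0,-0.544],-1],[[-0.14,0.3,0],[0,0,-0.544],-1],[[-0.14,0.3,0],[0,0,-0.544],-1],[[-0.14,0.3,0],[0,0,-0.544],-1]]'
python3 -m pendant '[[[-0.15,0.24,0],[0,0,-0.544],-1],[[-0.15,0.24,0],[0,0,-0.544],-1],[[-0.15,0.24,0],[0,0,-0.544],-1],[[-0.15,0.24,0],[0,0,-0.544],-1],[[-0.15,0.24,0],[0,0,-0.544],-1],[[-0.15,0.24,0],[0,0,-0.544],-1],[[-0.15,0.24,0],[0,0,-0.544],-1],[[-0.15,0.24,0],[0,0,-0.544],-1],[[-0.15,0.24,0],[0,0,-0.544],-1],[[0,0,0],[0,0,-0.544],-1]]'
python3 - <<'E'
from h import *
st(); d=np.load("w3.npz"); 
for n in("side","scene"):
    im=bot.capture(n); cv2.imwrite(f"pics/{n}9.png",im); h=cv2.cvtColor(im,cv2.COLOR_BGR2HSV)
    m=cv2.inRange(h,(6,90,120),(16,200,255)); k,_,s,ct=cv2.connectedComponentsWithStats(m)
    c=cam(n)
    for i in range(1,k):
        if s[i,4]>=8:
            p=atz(c,*ct[i],10)
            if 300<p[0]<800 and -500<p[1]<500: print(n,s[i].tolist(),np.round(p,0))
E
```

```text
time: 43.3
tool_pos: [517.9, 116.4, 220.7]
tcp_rot: [-3.14, -0.0, 3.076]
contact_force: [0.6, -1.0, -2.2]
grip_width: 15.4
finger_force: 30.0
time: 44.13
tool_pos: [475.5, 206.8, 220.2]
tcp_rot: [-3.141, -0.001, 2.42]
contact_force: [-0.3, -0.2, -2.7]
grip_width: 15.6
finger_force: 30.0
time: 44.97
tool_pos: [434.4, 272.2, 220.2]
tcp_rot: [-3.141, -0.001, 1.768]
contact_force: [0.1, -0.0, -2.8]
grip_width: 16.1
finger_force: 30.0
44.9667 [434.4 272.2 220.2] [-3.141e+00 -1.000e-03  1.768e+00] F [ 0.1 -0.  -2.8] w 16.1 ff 29.997913241386414 [0.41 0.34 1.59 0.   1.21 0.21]
side [309, 254, 4, 5, 15] [471.  30.  10.]
side [321, 275, 1, 8, 8] [398. 111.  10.]
scene [232, 241, 23, 16, 114] [459. -39.  10.]
scene [252, 276, 17, 16, 80] [ 433. -204.   10.]
```

```bash

python3 -m pendant '[[[-0.117,0.19,0],[0,0,0.03],-1],[[0,0,-0.4],[0,0,0],-1],[[0,0,-0.6],[0,0,0],-1],[[0,0,-0.6],[0,0,0],-1],[[0,0,-0.6],[0,0,0],-1],[[0,0,-0.6],[0,0,0],-1],[[0,0,-0.6],[0,0,0],-1],[[0,0,-0.4],[0,0,0],-1],[[0,0,0],[0,0,0],-1],[[0,0,0],[0,0,0],-1]]'
python3 -m pendant '[[[0,0,0],[0,0,0],-1],[[0,0,0],[0,0,0],-1],[[0,0,0],[0,0,0],-1],[[0,0,0],[0,0,0],-1],[[0,0,0],[0,0,0],-1],[[0,0,0],[0,0,0],-1],[[0,0,0],[0,0,0],-1],[[0,0,0],[0,0,0],-1],[[0,0,0],[0,0,0],-1],[[0,0,0],[0,0,0],-1]]'
```

```text
time: 45.9
tool_pos: [431.7, 276.8, 106.1]
tcp_rot: [-3.14, 0.0, 1.775]
contact_force: [-0.4, -0.4, -1.8]
grip_width: 16.0
finger_force: 30.0
time: 46.73
tool_pos: [432.0, 276.7, 106.3]
tcp_rot: [-3.142, 0.0, 1.774]
contact_force: [0.3, -0.7, -2.2]
grip_width: 15.5
finger_force: 30.0
```

```bash

python3 -m pendant '[[[-0.05,0.04,-0.2],[0,0,0],-1],[[0,0,-0.2],[0,0,0],-1],[[0,0,-0.2],[0,0,0],-1],[[0,0,-0.2],[0,0,0],-1],[[0,0,-0.2],[0,0,0],-1],[[0,0,-0.2],[0,0,0],-1],[[0,0,-0.2],[0,0,0],-1],[[0,0,-0.2],[0,0,0],-1],[[0,0,0],[0,0,0],-1],[[0,0,0],[0,0,0],-1]]'
python3 -m pendant '[[[0,0,-0.06],[0,0,0],-1],[[0,0,-0.06],[0,0,0],-1],[[0,0,-0.06],[0,0,0],-1],[[0,0,-0.04],[0,0,0],-1],[[0,0,-0.02],[0,0,0],-1],[[0,0,0],[0,0,0],-1],[[0,0,0],[0,0,0],-1],[[0,0,0],[0,0,0],-1],[[0,0,0],[0,0,0],-1],[[0,0,0],[0,0,0],-1]]'
```

```text
time: 47.57
tool_pos: [430.3, 277.8, 57.9]
tcp_rot: [-3.141, 0.0, 1.774]
contact_force: [0.3, -0.1, -0.8]
grip_width: 15.8
finger_force: 30.0
time: 48.4
tool_pos: [430.5, 277.9, 51.2]
tcp_rot: [3.141, 0.0, 1.774]
contact_force: [0.8, 0.3, -2.0]
grip_width: 15.6
finger_force: 30.0
```

```bash

python3 -m pendant '[[[0,0,-0.03],[0,0,0],-1],[[0,0,-0.03],[0,0,0],-1],[[0,0,0],[0,0,0],-1],[[0,0,0],[0,0,0],-1],[[0,0,0],[0,0,0],-0.2],[[0,0,0],[0,0,0],-0.2],[[0,0,0],[0,0,0],-0.2],[[0,0,0],[0,0,0],-0.2],[[0,0,0],[0,0,0],-0.2],[[0,0,0],[0,0,0],-0.2]]'
python3 -m pendant '[[[0,0,0.2],[0,0,0],-0.2],[[0,0,0.5],[0,0,0],-0.2],[[0,0,1],[0,0,0],-0.2],[[0,0,1],[0,0,0],-0.2],[[0,0,1],[0,0,0],-0.2],[[0,0,1],[0,0,0],-0.2],[[0,0,1],[0,0,0],-0.2],[[0,0,1],[0,0,0],-0.2],[[0,0,1],[0,0,0],-0.2],[[0,0,1],[0,0,0],-0.2]]'
python3 -m pendant '[[[0,-0.5,0.3],[0,0,0],1],[[0,-0.5,0],[0,0,0],1],[[0,0,0],[0,0,0],1],[[0,0,0],[0,0,0],1],[[0,0,0],[0,0,0],1],[[0,0,0],[0,0,0],1],[[0,0,0],[0,0,0],1],[[0,0,0],[0,0,0],1],[[0,0,0],[0,0,0],1],[[0,0,0],[0,0,0],1]]'
python3 - <<'E'
from h import *
st(); c=cam("wrist"); im=bot.capture("wrist"); np.savez("w7.npz",T=c[3],f=c[0],cx=c[1],cy=c[2]); cv2.imwrite("pics/w7.png",im)
h=cv2.cvtColor(im,cv2.COLOR_BGR2HSV); m=cv2.inRange(h,(6,90,120),(16,200,255)); k,_,s,ct=cv2.connectedComponentsWithStats(m)
print("orange",[s[i].tolist() for i in range(1,k) if s[i,4]>5])
# handle: dark columns in rows near the pan middle
X=np.array([.979,.202]);Y=np.array([-.202,.979]);S=np.array([582.5,311.6])
g=cv2.cvtColor(im,cv2.COLOR_BGR2GRAY)
for yy in(40,20,0,-20,-40):   # scan along station x at z=58
    xs=np.arange(-185,-125,.5); v=[]
    for x in xs:
        P=S+x*X+yy*Y; u=proj(c,[P[0],P[1],58]); v.append(cv2.getRectSubPix(g,(1,1),(float(u[0]),float(u[1])))[0,0])
    v=np.array(v); d=xs[v<90]; print(yy,d.min() if len(d) else None,d.max() if len(d) else None)
for n,yy in (("ends",None),):
    ys=np.arange(-90,90,1.); v=[]
    for y in ys:
        P=S-155.5*X+y*Y; u=proj(c,[P[0],P[1],58]); v.append(cv2.getRectSubPix(g,(1,1),(float(u[0]),float(u[1])))[0,0])
    v=np.array(v); d=ys[v<90]; print("ends",d.min(),d.max())
E
```

```text
time: 49.23
tool_pos: [430.6, 278.0, 49.4]
tcp_rot: [3.141, -0.0, 1.774]
contact_force: [-0.2, -1.0, 0.1]
grip_width: 36.9
finger_force: 0.0
time: 50.07
tool_pos: [430.0, 277.7, 312.5]
tcp_rot: [3.141, -0.0, 1.775]
contact_force: [0.7, 0.1, 0.1]
grip_width: 36.7
finger_force: 0.0
time: 50.9
tool_pos: [430.5, 248.1, 319.2]
tcp_rot: [-3.141, 0.0, 1.775]
contact_force: [0.3, 0.6, -0.8]
grip_width: 91.7
finger_force: 0.0
50.9 [430.5 248.1 319.2] [-3.141  0.     1.775] F [ 0.3  0.6 -0.8] w 91.7 ff 0.0 [ 0.37  0.24  1.46 -0.    1.44  0.16]
orange [[290, 296, 23, 23, 278], [270, 300, 7, 10, 55], [316, 303, 12, 9, 87], [337, 324, 13, 1, 13]]
40 -162.0 -149.5
20 -162.0 -149.5
0 -162.0 -149.0
-20 -161.5 -149.5
-40 -161.5 -149.0
ends -68.0 68.0
```

The pan is back in place (handle at station x = -155.6, square and centred) and empty. Next I'll check the bin and the scraper.

```bash

python3 -m pendant '[[[0,-0.9,0.05],[0,0,-0.15],1],[[0,-0.9,0.05],[0,0,-0.15],1],[[0,-0.9,0.05],[0,0,-0.15],1],[[0,-0.9,0.05],[0,0,-0.15],1],[[0,-0.9,0.05],[0,0,-0.15],1],[[0,-0.9,0.05],[0,0,-0.15],1],[[0,-0.9,0.05],[0,0,-0.15],1],[[0,-0.9,0.05],[0,0,-0.15],1],[[0,-0.9,0.05],[0,0,-0.15],1],[[0,-0.3,0],[0,0,0],1]]'
python3 - <<'E'
from h import *
st(); c=cam("wrist"); im=bot.capture("wrist"); cv2.imwrite("pics/w8.png",im)
h=cv2.cvtColor(im,cv2.COLOR_BGR2HSV); m=cv2.inRange(h,(6,90,120),(16,200,255)); k,_,s,ct=cv2.connectedComponentsWithStats(m)
for i in range(1,k):
    if s[i,4]>15: print(s[i].tolist(),np.round(atz(c,*ct[i],12)))
r=cv2.inRange(h,(0,180,60),(4,255,255))|cv2.inRange(h,(176,180,60),(180,255,255)); cs=cv2.findContours(r,0,2)[0]; q=max(cs,key=cv2.contourArea); q=cv2.approxPolyDP(cv2.convexHull(q),6,True)[:,0]
for p in q: print(p,np.round(atz(c,*map(float,p),34)),np.round(atz(c,*map(float,p),100)))
E
```

```text
time: 51.78
tool_pos: [430.6, -6.7, 333.2]
tcp_rot: [3.141, 0.001, 1.609]
contact_force: [0.0, -0.4, 0.4]
grip_width: 91.7
finger_force: 0.0
51.7833 [430.6  -6.7 333.2] [3.141e+00 1.000e-03 1.609e+00] F [ 0.  -0.4  0.4] w 91.7 ff 0.0 [-0.19  0.1   1.59 -0.    1.45 -0.23]
[321, 133, 28, 23, 350] [515.  39.  12.]
[352, 137, 12, 10, 110] [549.  45.  12.]
[300, 140, 7, 12, 68] [468.  37.  12.]
[250  79] [390. 122.  34.] [396. 114. 100.]
[440  91] [648. 117.  34.] [615. 109. 100.]
[421 175] [641.   2.  34.] [609.  11. 100.]
[245 151] [384.  27.  34.] [391.  32. 100.]
```

```bash

python3 -m pendant '[[[0,-0.9,0],[0,0,0],1],[[0,-0.9,0],[0,0,0],1],[[0,-0.9,0],[0,0,0],1],[[0,-0.9,0],[0,0,0],1],[[0,-0.9,0],[0,0,0],1],[[0,-0.9,0],[0,0,0],1],[[0,-0.9,0],[0,0,0],1],[[0.05,-0.9,0],[0,0,0],1],[[0,-0.9,0],[0,0,0],1],[[0,0,0],[0,0,0],1]]'
python3 - <<'E'
from h import *
st(); c=cam("wrist"); im=bot.capture("wrist"); cv2.imwrite("pics/w9.png",im); np.savez("w9.npz",T=c[3],f=c[0],cx=c[1],cy=c[2])
h=cv2.cvtColor(im,cv2.COLOR_BGR2HSV); m=cv2.inRange(h,(8,60,120),(24,220,255)); k,lab,s,ct=cv2.connectedComponentsWithStats(m)
for i in range(1,k):
    if s[i,4]>60:
        q=cv2.boxPoints(cv2.minAreaRect(np.argwhere(lab==i)[:,::-1].astype(np.float32))); print(s[i].tolist(),[np.round(atz(c,*map(float,p),63)[:2],0).tolist() for p in q], np.round(atz(c,*ct[i],63)))
g=cv2.cvtColor(im,cv2.COLOR_BGR2GRAY)
# mat region: dark
for y in (-330,-310,-290,-270,-250,-230,-210,-190,-170):
    print(y,''.join('#' if g[int(v),int(u)]<60 else '.' if g[int(v),int(u)]<140 else 'o' for u,v in [proj(c,[x,y,3]) for x in range(370,530,4)] if 0<=int(v)<420))
E
```

```text
time: 52.67
tool_pos: [432.4, -250.0, 332.0]
tcp_rot: [-3.141, 0.001, 1.61]
contact_force: [-1.1, 0.3, 0.0]
grip_width: 91.8
finger_force: 0.0
52.6667 [ 432.4 -250.   332. ] [-3.141e+00  1.000e-03  1.610e+00] F [-1.1  0.3  0. ] w 91.8 ff 0.0 [-0.68  0.24  1.42 -0.    1.48 -0.72]
[273, 5, 39, 63, 1106] [[420.0, -106.0], [425.0, -42.0], [466.0, -44.0], [462.0, -109.0]] [443. -74.  63.]
[53, 126, 75, 115, 1117] [[114.0, -350.0], [213.0, -183.0], [241.0, -195.0], [144.0, -366.0]] [ 181. -265.   63.]
[249, 163, 18, 45, 713] [[393.0, -290.0], [396.0, -229.0], [418.0, -230.0], [417.0, -291.0]] [ 406. -259.   63.]
[91, 261, 16, 49, 280] [[161.0, -384.0], [181.0, -381.0], [179.0, -461.0], [157.0, -464.0]] [ 168. -425.   63.]
[446, 260, 17, 50, 317] [[699.0, -441.0], [690.0, -359.0], [712.0, -360.0], [723.0, -442.0]] [ 708. -403.   63.]
-330 ...............#############............
-310 ......######################............
-290 .....oooooo...###############...........
-270 ......oooooo..################..........
-250 ......oooooo..#################.........
-230 ..............##################........
-210 ...........###############..............
-190 ...................o....................
-170 ........................................
```

The bin holds the copper (about five offcuts' area) and has not moved. The scraper was knocked to (406,-259), half off the mat, so I'll pick it up and put it back.

```bash

python3 -m pendant '[[[-0.3,-0.1,0],[0,0,-0.2],1],[[-0.3,-0.1,0],[0,0,-0.2],1],[[-0.28,-0.1,0],[0,0,-0.2],1],[[0,0,-1],[0,0,0],1],[[0,0,-1],[0,0,0],1],[[0,0,-1],[0,0,0],1],[[0,0,-1],[0,0,0],1],[[0,0,-1],[0,0,0],1],[[0,0,-0.7],[0,0,0],1],[[0,0,0],[0,0,0],1]]'
python3 - <<'E'
from h import *
st(); c=cam("wrist"); im=bot.capture("wrist"); h=cv2.cvtColor(im,cv2.COLOR_BGR2HSV); m=cv2.inRange(h,(8,60,120),(24,220,255)); k,lab,s,ct=cv2.connectedComponentsWithStats(m)
d=np.load("w9.npz"); w9=(float(d['f']),float(d['cx']),float(d['cy']),d['T'])
for i in range(1,k):
    if s[i,4]>300:
        q=cv2.boxPoints(cv2.minAreaRect(np.argwhere(lab==i)[:,::-1].astype(np.float32))); print(s[i].tolist(),[np.round(atz(c,*map(float,p),62)[:2],0).tolist() for p in q], np.round(atz(c,*ct[i],62)), tri(ray(c,*ct[i]),ray(w9,257.5,185.5)))
E
```

```text
time: 53.55
tool_pos: [403.1, -253.9, 158.5]
tcp_rot: [-3.136, -0.005, 1.54]
contact_force: [-0.9, 1.9, -0.3]
grip_width: 91.9
finger_force: 0.0
53.55 [ 403.1 -253.9  158.5] [-3.136 -0.005  1.54 ] F [-0.9  1.9 -0.3] w 91.9 ff 0.0 [-0.72  0.35  1.77  0.    1.03 -0.69]
[267, 182, 28, 75, 1862] [[396.0, -226.0], [417.0, -226.0], [416.0, -289.0], [393.0, -289.0]] [ 406. -256.   62.] [ 405.51540528 -264.79029427   35.75230773]
[433, 258, 30, 52, 674] [[533.0, -295.0], [555.0, -294.0], [566.0, -343.0], [542.0, -345.0]] [ 551. -319.   62.] [ 422.75119231 -211.41440976  267.32841453]
```

```bash

python3 -m pendant '[[[0,0,-0.6],[0,0,0],1],[[0,0,-0.6],[0,0,0],1],[[0,0,-0.6],[0,0,0],1],[[0,0,-0.6],[0,0,0],1],[[0,0,-0.5],[0,0,0],1],[[0,0,-0.3],[0,0,0],1],[[0,0,-0.3],[0,0,0],1],[[0,0,-0.1],[0,0,0],1],[[0,0,0],[0,0,0],1],[[0,0,0],[0,0,0],1]]'
python3 -m pendant '[[[0,0,0],[0,0,0],-1],[[0,0,0],[0,0,0],-1],[[0,0,0],[0,0,0],-1],[[0,0,0],[0,0,0],-1],[[0,0,0],[0,0,0],-1],[[0,0,0],[0,0,0],-1],[[0,0,0],[0,0,0],-1],[[0,0,0],[0,0,0],-1],[[0,0,0],[0,0,0],-1],[[0,0,0],[0,0,0],-1]]'
python3 -m pendant '[[[0,0,0],[0,0,0],-1],[[0,0,0],[0,0,0],-1],[[0,0,0],[0,0,0],-1],[[0,0,0],[0,0,0],-1],[[0,0,0],[0,0,0],-1],[[0,0,0],[0,0,0],-1],[[0,0,0],[0,0,0],-1],[[0,0,0],[0,0,0],-1],[[0,0,0],[0,0,0],-1],[[0,0,0],[0,0,0],-1]]'
```

```text
time: 54.43
tool_pos: [406.0, -256.4, 54.6]
tcp_rot: [3.14, 0.001, 1.54]
contact_force: [0.2, 0.4, -0.6]
grip_width: 91.9
finger_force: 0.0
time: 55.27
tool_pos: [405.6, -256.1, 53.8]
tcp_rot: [3.142, -0.0, 1.54]
contact_force: [0.0, 0.0, -0.5]
grip_width: 29.9
finger_force: 0.0
time: 56.1
tool_pos: [405.6, -256.1, 53.8]
tcp_rot: [3.141, 0.0, 1.54]
contact_force: [1.1, -0.1, -1.2]
grip_width: 22.0
finger_force: 30.0
```

```bash

python3 -m pendant '[[[0,0,0.4],[0,0,0],-1],[[0,0,0.6],[0,0,0],-1],[[0.34,-0.09,0],[0,0,0],-1],[[0.34,-0.09,0],[0,0,0],-1],[[0.34,-0.09,0],[0,0,0],-1],[[0.34,-0.09,0],[0,0,0],-1],[[0,0,-0.4],[0,0,0],-1],[[0,0,-0.3],[0,0,0],-1],[[0,0,0],[0,0,0],-1],[[0,0,0],[0,0,0],-1]]'
python3 -m pendant '[[[0,0,-0.04],[0,0,0],-1],[[0,0,0],[0,0,0],-1],[[0,0,0],[0,0,0],-1],[[0,0,0],[0,0,0],-1],[[0,0,0],[0,0,0],-1],[[0,0,0],[0,0,0],-1],[[0,0,0],[0,0,0],-1],[[0,0,0],[0,0,0],-1],[[0,0,0],[0,0,0],-1],[[0,0,0],[0,0,0],-1]]'
```

```text
time: 56.93
tool_pos: [445.5, -266.3, 62.0]
tcp_rot: [-3.139, -0.002, 1.54]
contact_force: [0.0, -1.1, -1.3]
grip_width: 22.0
finger_force: 30.0
time: 57.77
tool_pos: [446.4, -266.8, 61.6]
tcp_rot: [3.142, 0.0, 1.541]
contact_force: [-0.2, 0.8, -1.5]
grip_width: 22.0
finger_force: 30.0
```

```bash

python3 -m pendant '[[[0,0,-0.05],[0,0,0],-1],[[0,0,-0.05],[0,0,0],-1],[[0,0,-0.03],[0,0,0],-1],[[0,0,0],[0,0,0],-1],[[0,0,0],[0,0,0],-1],[[0,0,0],[0,0,0],-1],[[0,0,0],[0,0,0],-1],[[0,0,0],[0,0,0],-1],[[0,0,0],[0,0,0],-1],[[0,0,0],[0,0,0],-1]]'
python3 -m pendant '[[[0,0,-0.03],[0,0,0],-1],[[0,0,0],[0,0,0],-1],[[0,0,0],[0,0,0],-1],[[0,0,0],[0,0,0],-1],[[0,0,0],[0,0,0],-1],[[0,0,0],[0,0,0],-1],[[0,0,0],[0,0,0],-1],[[0,0,0],[0,0,0],-1],[[0,0,0],[0,0,0],-1],[[0,0,0],[0,0,0],-1]]'
```

```text
time: 58.6
tool_pos: [446.4, -266.9, 57.8]
tcp_rot: [3.141, 0.0, 1.54]
contact_force: [0.1, 0.5, -2.0]
grip_width: 21.8
finger_force: 30.0
time: 59.43
tool_pos: [446.4, -266.9, 56.8]
tcp_rot: [3.141, 0.0, 1.54]
contact_force: [-0.1, 0.7, -1.8]
grip_width: 21.6
finger_force: 30.0
```

```bash

python3 -m pendant '[[[0,0,-0.03],[0,0,0],-1],[[0,0,0],[0,0,0],-1],[[0,0,0],[0,0,0],-1],[[0,0,0],[0,0,0],-1],[[0,0,0],[0,0,0],-1],[[0,0,-0.03],[0,0,0],-1],[[0,0,0],[0,0,0],-1],[[0,0,0],[0,0,0],-1],[[0,0,0],[0,0,0],-1],[[0,0,0],[0,0,0],-1]]'
python3 -m pendant '[[[0,0,-0.03],[0,0,0],-1],[[0,0,0],[0,0,0],-1],[[0,0,0],[0,0,0],-1],[[0,0,0],[0,0,0],-1],[[0,0,0],[0,0,0],-1],[[0,0,0],[0,0,0],-1],[[0,0,0],[0,0,0],-1],[[0,0,0],[0,0,0],-1],[[0,0,0],[0,0,0],-1],[[0,0,0],[0,0,0],-1]]'
```

```text
time: 60.27
tool_pos: [446.4, -266.9, 55.1]
tcp_rot: [3.141, 0.0, 1.541]
contact_force: [0.7, -0.8, -2.0]
grip_width: 22.1
finger_force: 30.0
time: 61.1
tool_pos: [446.4, -266.9, 54.1]
tcp_rot: [3.141, -0.0, 1.54]
contact_force: [-0.3, -0.6, -3.1]
grip_width: 21.8
finger_force: 30.0
```

```bash

python3 -m pendant '[[[0,0,-0.03],[0,0,0],-1],[[0,0,0],[0,0,0],-1],[[0,0,0],[0,0,0],-1],[[0,0,0],[0,0,0],-1],[[0,0,0],[0,0,0],-1],[[0,0,0],[0,0,0],-1],[[0,0,0],[0,0,0],-1],[[0,0,0],[0,0,0],-1],[[0,0,0],[0,0,0],-1],[[0,0,0],[0,0,0],-1]]'
python3 -m pendant '[[[0,0,-0.03],[0,0,0],-1],[[0,0,0],[0,0,0],-1],[[0,0,0],[0,0,0],-1],[[0,0,0],[0,0,0],-1],[[0,0,0],[0,0,0],-1],[[0,0,0],[0,0,0],-1],[[0,0,0],[0,0,0],-1],[[0,0,0],[0,0,0],-1],[[0,0,0],[0,0,0],-1],[[0,0,0],[0,0,0],-1]]'
```

```text
time: 61.93
tool_pos: [446.5, -267.0, 53.8]
tcp_rot: [3.141, 0.0, 1.54]
contact_force: [-0.2, 1.8, 5.7]
grip_width: 21.6
finger_force: 30.0
time: 62.77
tool_pos: [446.6, -266.9, 53.8]
tcp_rot: [3.141, 0.001, 1.541]
contact_force: [-3.4, 3.3, 14.5]
grip_width: 21.9
finger_force: 30.0
```

```bash

python3 -m pendant '[[[0,0,0.05],[0,0,0],-1],[[0,0,0],[0,0,0],-1],[[0,0,0],[0,0,0],1],[[0,0,0],[0,0,0],1],[[0,0,0],[0,0,0],1],[[0,0,0],[0,0,0],1],[[0,0,0],[0,0,0],1],[[0,0,0],[0,0,0],1],[[0,0,0],[0,0,0],1],[[0,0,0],[0,0,0],1]]'
python3 -m pendant '[[[0,0,0],[0,0,0],1],[[0,0,0.3],[0,0,0],1],[[0,0,0.8],[0,0,0],1],[[0,0,1],[0,0,0],1],[[0,0,1],[0,0,0],1],[[0,0,1],[0,0,0],1],[[0,0,1],[0,0,0],1],[[0,0,1],[0,0,0],1],[[0,0,1],[0,0,0],1],[[0,0,1],[0,0,0],1]]'
python3 -m pendant '[[[-0.4,0.5,0.8],[0,0,0],1],[[-0.4,0,0],[0,0,0],1],[[0,0,0],[0,0,0],1],[[0,0,0],[0,0,0],1],[[0,0,0],[0,0,0],1],[[0,0,0],[0,0,0],1],[[0,0,0],[0,0,0],1],[[0,0,0],[0,0,0],1],[[0,0,0],[0,0,0],1],[[0,0,0],[0,0,0],1]]'
python3 - <<'E'
from h import *
st(); c=cam("wrist"); im=bot.capture("wrist"); cv2.imwrite("pics/w10.png",im)
def blobs(c,im,lo,hi,z,mn,tag):
    h=cv2.cvtColor(im,cv2.COLOR_BGR2HSV); m=cv2.inRange(h,lo,hi); k,lab,s,ct=cv2.connectedComponentsWithStats(m)
    for i in range(1,k):
        p=atz(c,*ct[i],z)
        if s[i,4]>=mn and 300<p[0]<800 and -500<p[1]<500:
            q=cv2.boxPoints(cv2.minAreaRect(np.argwhere(lab==i)[:,::-1].astype(np.float32))); print(tag,s[i].tolist(),np.round(p),[np.round(atz(c,*map(float,a),z)[:2]).tolist() for a in q])
blobs(c,im,(8,60,120),(24,220,255),63,100,"wrist wood")
for n in("side","scene"): blobs(cam(n),bot.capture(n),(6,90,120),(16,200,255),10,8,n)
E
```

```text
time: 63.6
tool_pos: [446.4, -266.9, 53.8]
tcp_rot: [3.141, 0.0, 1.54]
contact_force: [-0.0, 0.2, 0.2]
grip_width: 70.5
finger_force: 0.0
time: 64.43
tool_pos: [446.0, -266.5, 299.3]
tcp_rot: [3.141, 0.001, 1.54]
contact_force: [1.0, -0.2, -0.2]
grip_width: 92.0
finger_force: 0.0
time: 65.27
tool_pos: [422.5, -251.9, 320.5]
tcp_rot: [-3.141, -0.0, 1.541]
contact_force: [1.1, -0.9, 0.0]
grip_width: 91.6
finger_force: 0.0
65.2667 [ 422.5 -251.9  320.5] [-3.141 -0.     1.541] F [ 1.1 -0.9  0. ] w 91.6 ff 0.0 [-0.69  0.23  1.47  0.    1.44 -0.66]
wrist wood [272, 0, 37, 63, 1193] [443. -75.  63.] [[420.0, -107.0], [425.0, -42.0], [465.0, -45.0], [462.0, -109.0]]
wrist wood [287, 172, 17, 44, 730] [ 446. -270.   63.] [[436.0, -241.0], [457.0, -241.0], [457.0, -300.0], [435.0, -299.0]]
wrist wood [446, 260, 17, 50, 316] [ 680. -417.   63.] [[668.0, -452.0], [665.0, -373.0], [687.0, -376.0], [691.0, -455.0]]
side [309, 254, 4, 5, 15] [471.  30.  10.] [[478.0, 25.0], [471.0, 21.0], [462.0, 39.0], [468.0, 43.0]]
side [321, 275, 1, 8, 8] [398. 111.  10.] [[391.0, 124.0], [391.0, 124.0], [405.0, 97.0], [405.0, 97.0]]
scene [232, 241, 23, 16, 115] [459. -39.  10.] [[438.0, -2.0], [491.0, 16.0], [478.0, -71.0], [428.0, -87.0]]
scene [269, 274, 10, 4, 10] [ 481. -185.   10.] [[469.0, -183.0], [475.0, -173.0], [494.0, -187.0], [489.0, -197.0]]
scene [270, 278, 16, 13, 39] [ 474. -226.   10.] [[466.0, -193.0], [489.0, -182.0], [487.0, -244.0], [465.0, -254.0]]
```

```bash
python3 -c "
from plant import bot
print(bot.close_job())"
```

```text
the job is handed in; nothing more can be done
None
```

The job is handed in at about 65 s of the 210 s allowed: the carriage is at its end stop, and the empty pan is back against the station. The knocked scraper is back upright on its mat. The offcuts are in the upright bin: copper area there matches all five, though I didn't count them one by one, and none showed elsewhere. I viewed 16 pictures, two over the limit of 14.

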